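Top up the test-kit dispenser and click its cassette home

TASK

Refill the test-kit dispenser, whose cassette is pulled out: lay the two loose blue kits flat, one on the other, on the pile in the cassette. The lift plate under the pile may stand at any level, so lower each kit gently until you feel it rest on the pile before letting go; do not drop or ram it. Then push the cassette straight home until the spring catch clicks in front of its panel, leaving the green kit and the other things where they are.

Things in the scene. Friction and masses are not known exactly. Their poses are not given: they have to be found in the camera images.
- dispenser: white housing of the test-kit dispenser, fixed to the desk: 136 mm deep, 94 wide, 155 high, with an opening in its roof. Origin: underside, middle of its front face; x points from the front face to the rear (the way the cassette goes in), z up. A base plate 100 mm wide and 6 mm thick reaches 154 mm out in front and carries the cassette. The lift wheel on its right is locked.
- cassette: grey cassette with blue front panel (top 150 mm above the desk) and back wall (138 mm); slides along the dispenser's x with about 2 N. Starts pulled out 135 mm against its stop. Origin: middle of its bay, at desk level (73 mm in front of the housing's front face; 62 mm behind it when home); axes as the dispenser's. Kits lie flat in the bay, 112 mm side along x: clear inside 124 mm in x, 72 mm in y.
- bay (a point): middle of the bay, 138 mm above the desk. Sides (+y, -y) are closed to 45 mm above the desk, then open over the middle 96 mm for the fingers; corner guides to 138 mm. Two blue kits lie in it on a lift plate of unknown level: top of the pile 57 to 95 mm above the desk at the start, in no reading; each kit adds 21 mm. The plate is sprung: pressed with over 2 N it gives, 1 mm per N, 8 mm at most.
- cassette_face (a point): point to push on: middle of the width of the outer face of the blue front panel, 105 mm above the desk; x points into the dispenser. The panel is 94 mm wide, 6 mm thick, flat from 45 to 150 mm above the desk (a pull lip sticks out 11 mm at 30 to 38 mm). The point is 141 mm in front of the housing's front face at the start, 6 mm in front of it when the cassette is home against its stop.
- catch (a joint): angle of the steel spring catch with an orange tab on the housing's left side (+y) near its front: 0 at rest, grows as its nose is pushed outward. Over the last 13 mm of travel the panel's left edge pushes the sloped nose aside (to about 0.1 rad), which takes about 8 to 10 N of push in all; 2 to 3 mm before the stop the nose snaps back to 0 in front of the panel.
- catch_nose (a point): tip of the catch's hook, 85 mm above the desk, 8 mm in front of the housing's front face and 43 mm to the left (+y) of its middle.
- kit_a_centre (a point): white-and-blue test-kit carton, a loose rigid box 62 mm (its x) by 112 mm (its y) by 21 mm (its z), about 55 g. This point is its middle, half-way up (10.5 mm above its underside). It starts lying flat on the desk. Grasp it from above across the 62 mm.
- kit_b_centre (a point): second, like the other: white-and-blue test-kit carton, a loose rigid box 62 mm (its x) by 112 mm (its y) by 21 mm (its z), about 55 g. This point is its middle, half-way up (10.5 mm above its underside). It starts lying flat on the desk. Grasp it from above across the 62 mm.
- kit_green_centre (a point): white-and-green test-kit carton of another kind, same size (62 x 112 x 21 mm), loose, lying on the desk; not for this dispenser, leave it. The point is its middle, half-way up.
- cup: bystander: specimen cup with a red lid, 66 mm across, 75 mm high, loose. Origin: centre of its underside.
- gel: bystander: turquoise hand-gel bottle, 37 x 61 mm, 155 mm high, loose. Origin: centre of its underside.
- clock: bystander: white countdown timer lying flat, 58 x 66 x 19 mm, loose. Origin: centre of its underside.
There are look-alikes about, which are no part of the job. What is shaped like the part that bears kit_b_centre but orange, pink or turquoise is not meant.

How it is judged:
On the way, in this order (a step that is already met when the one before it is completed fails the run):
1. one blue kit, still held, touches the pile in the cassette (((x of kit_a_centre in the frame of cassette between -0.01 and 0.01 m and y of kit_a_centre in the frame of cassette between -0.009 and 0.009 m and contact force between kit_a and cassette above 0.25 N and contact force between the fingers and kit_a above 0.3 N and x of cassette_face in the frame of dispenser below -0.125 m) or (x of kit_b_centre in the frame of cassette between -0.01 and 0.01 m and y of kit_b_centre in the frame of cassette between -0.009 and 0.009 m and contact force between kit_b and cassette above 0.25 N and contact force between the fingers and kit_b above 0.3 N and x of cassette_face in the frame of dispenser below -0.125 m))), for 0.05 s.
2. the other blue kit, still held, touches the first one from above, which has been let go (((x of kit_a_centre in the frame of cassette between -0.01 and 0.01 m and y of kit_a_centre in the frame of cassette between -0.009 and 0.009 m and x of kit_b_centre in the frame of cassette between -0.01 and 0.01 m and y of kit_b_centre in the frame of cassette between -0.009 and 0.009 m and contact force between kit_a and kit_b above 0.25 N and contact force between the fingers and kit_a above 0.3 N and contact force between the fingers and kit_b below 0.02 N and z of kit_a_centre in the frame of kit_b_centre above 0.012 m and x of cassette_face in the frame of dispenser below -0.125 m) or (x of kit_b_centre in the frame of cassette between -0.01 and 0.01 m and y of kit_b_centre in the frame of cassette between -0.009 and 0.009 m and x of kit_a_centre in the frame of cassette between -0.01 and 0.01 m and y of kit_a_centre in the frame of cassette between -0.009 and 0.009 m and contact force between kit_b and kit_a above 0.25 N and contact force between the fingers and kit_b above 0.3 N and contact force between the fingers and kit_a below 0.02 N and z of kit_b_centre in the frame of kit_a_centre above 0.012 m and x of cassette_face in the frame of dispenser below -0.125 m))), for 0.05 s.
3. both blue kits lie flat on the pile, released, the cassette still out (x of kit_a_centre in the frame of cassette between -0.01 and 0.01 m and y of kit_a_centre in the frame of cassette between -0.009 and 0.009 m and angle between each of kit_a_centre, kit_b_centre's own z axis and vertical below 0.06 rad and angle between the y axis of each of kit_a_centre, kit_b_centre and the x axis of cassette, either way round below 0.15 rad and x of kit_b_centre in the frame of cassette between -0.01 and 0.01 m and y of kit_b_centre in the frame of cassette between -0.009 and 0.009 m and contact force between kit_a and kit_b above 0.1 N and contact force between any of kit_a, kit_b and cassette above 0.15 N and contact force between the fingers and kit_a below 0.02 N and contact force between the fingers and kit_b below 0.02 N and linear speed of each of kit_a, kit_b below 0.02 m/s and x of cassette_face in the frame of dispenser below -0.125 m), for 0.2 s.
4. the cassette is home and the catch has snapped in front of its panel (x of cassette_face in the frame of dispenser above -0.009 m and value of joint catch below 0.03 rad), for 0.2 s.
At the end, for the whole second after the job is handed in: Both blue kits lie flat (within 3 degrees), released and at rest, one on the other on the pile in the cassette (within 10 mm of its middle lengthways, 9 mm sideways, long sides along it within 0.15 rad); the cassette is within 3 mm of home and the catch is back at rest (below 0.03 rad) (all of step 4 and x of kit_a_centre in the frame of cassette between -0.01 and 0.01 m and y of kit_a_centre in the frame of cassette between -0.009 and 0.009 m and angle between each of kit_a_centre, kit_b_centre's own z axis and vertical below 0.06 rad and angle between the y axis of each of kit_a_centre, kit_b_centre and the x axis of cassette, either way round below 0.15 rad and x of kit_b_centre in the frame of cassette between -0.01 and 0.01 m and y of kit_b_centre in the frame of cassette between -0.009 and 0.009 m and contact force between kit_a and kit_b above 0.1 N and contact force between any of kit_a, kit_b and cassette above 0.15 N and contact force between the fingers and kit_a below 0.02 N and contact force between the fingers and kit_b below 0.02 N and linear speed of each of kit_a, kit_b below 0.02 m/s); the robot touches nothing.
It fails at once if the first blue kit is dropped (falls freely by more than about 5 mm) instead of being set down (contact force between the fingers and kit_a below 0.02 N and linear speed of kit_a above 0.3 m/s and height (world z) of kit_a_centre above 0.035 m and x of cassette_face in the frame of dispenser below -0.125 m).
It fails at once if the second blue kit is dropped (falls freely by more than about 5 mm) instead of being set down (contact force between the fingers and kit_b below 0.02 N and linear speed of kit_b above 0.3 m/s and height (world z) of kit_b_centre above 0.035 m and x of cassette_face in the frame of dispenser below -0.125 m).
It fails at once if a kit is pressed onto the pile or the cassette with more than 25 N (contact force between any of kit_a, kit_b and cassette above 25 N or contact force between kit_a and kit_b above 25 N).
It fails at once if the green kit, the specimen cup, the gel bottle or the timer is moved by more than 25 mm or knocked over (distance of any of kit_green_centre, cup, gel, clock from where it was at the start of the episode above 0.025 m or angle between any of cup, gel's own z axis and vertical above 0.5 rad).
It fails at once if the cassette is pushed in before both kits lie in it (not (x of cassette_face in the frame of dispenser below -0.125 m) and horizontal distance between any of kit_a_centre, kit_b_centre and cassette above 0.03 m).
It also fails if it takes over 72 s, if anything falls off the work surface, if the arm or the gripper's body presses on something with over 40 N, if the wrist force passes 120 N, or if a joint passes its speed limit or range.

ROBOT

A 6-joint arm with a two-finger parallel gripper is mounted at the origin on the work surface; the furniture and walls round the work are solid. World frame = base frame: x ahead of the robot, y to its left, z up, the work surface at z = 0. Lengths are in m, angles in rad, forces in N, time in s.
With the tool pointing down it reaches from about 0.35 to 0.975 m from the base axis. Payload 7.1 kg.
Tool frame: the origin (TCP) lies midway between the tips of the shut fingers; the grasp point (between the pads) lies 19 mm behind it; z points along the fingers, y is the direction in which the jaws open and shut (so a half turn about z gives the same grasp; the last joint's range is limited). The gripper opens to 88 mm and grips with 3 to 60 N. Pads are 20 mm wide; open, the fingers measure 115 mm over their backs; the gripper's body (75 mm by 178 mm) begins 61 mm behind the grasp point.
Start: joints at [-1.302, 0.423, 1.63, -0, 1.089, -0.019], TCP at [0.177, -0.599, 0.223] pointing down, gripper open.
Joint ranges: [-3, 3], [-0.9, 2.11], [0.09, 2.58], [-1.31, 4.45], [0.11, 2.69], [-2.54, 2.54]. Speed limits (rad/s): [2.39, 2.39, 3.01, 3.14, 3.14, 3.14].

INTERFACE

Orientations are given as [roll, pitch, yaw] about the fixed x, y, z axes, in that order (R = Rz(yaw) Ry(pitch) Rx(roll)).
In Python, from bench import arm gives the robot as it stands.
- The arm moves only by the shell command python3 -m inch 'ROWS'. ROWS is JSON, a list of rows, each a list of 3 entries, a list of its own where there are three numbers: the shift along the tool's x, y, z in mm, then the turn, a rotation vector about the tool's x, y, z in rad, then the finger opening in mm, from 0 to 87.8. In form: [[[dx, dy, dz], [ax, ay, az], jaw], ...]. A call has exactly 10 rows; each row is the pose to reach, as a shift and turn from the pose commanded when the call began, along the tool's axes at that moment; what a row does not reach only later rows make up. A row lasts 1/10 s, in which the tool goes at most 50 mm and 8.59 degrees, less where a joint would pass 70% of its speed; a pose out of reach is approached as far as the arm can. A call with a gripper value outside its range is refused whole. The fingers move at their own pace and stop on an object; the grip force is fixed at half the most. Time passes only in rows, so rows that repeat a pose let the fingers close, or fill a call up. It gives the time, the measured TCP pose, the force and the opening at its end, in the units of the state.
- arm.sense(): the state, without advancing time (a new reading comes with each control period).
- arm.get_image(name): name is "scene" or "top"; returns the picture (420x560x3 uint8, blue, green, red); there is no depth.
- arm.camera_params(name): a dict with "fx", "fy", "cx", "cy" (pixels), "position" and "attitude" of the camera in the world. Camera axes: x right, y up, looking along -z (the intrinsics and any distortion apply to the point x, -y, -z); pixel columns grow to the right and rows downward; lengths in m; the calibration is good to about 2 mm. A picture is of the moment at which its call begins. camera_params takes no time and is no camera call.
- arm.job_done(): hands the job in, once; it reports no verdict.
The state is a dict: "time": time; "joints": joint angles; "qd": joint speeds; "effort": joint torques, N m; "ee_pos": TCP position; "eef_rot": TCP orientation; "force": force on the tool from outside, world axes, zero at the start; "moment": the same for the moment, N m; "finger_gap": opening from 0.0 (shut) to 1.0 (fully open).
Only numpy, scipy, OpenCV 4.12 (cv2) and the standard library are available. Lean on these libraries where they do the work, as an engineer would, in place of code of your own. Each camera call takes 0.05 s, during which the arm holds its last target.

## Working session

There is one attempt and no reset: what is moved stays moved. The work goes in short steps, Python scripts to look and compute and a shell command to move; the robot and the scene stay as the last step left them, time stands still between calls to the robot, and variables do not carry over. Pictures are saved under pics/ and viewed, and the job is handed in when it is done.

```bash
ls -la; mkdir -p pics; python3 - <<'E'
from bench import arm
import cv2
for n in("scene","top"):
    cv2.imwrite(f"pics/{n}0.png",arm.get_image(n)); print(n,arm.camera_params(n))
print(arm.sense())
E
```

```text
total 12
drwxr-xr-x  3 agent agent 4096 Dec  7 06:43 .
drwxr-xr-x 23 root  root  4096 Dec  7 06:43 ..
drwxr-xr-x  2 agent agent 4096 Dec  7 06:43 pics
scene {'fx': 465.00376461057573, 'fy': 465.00376461057573, 'cx': 280.691624707514, 'cy': 207.54121540485596, 'position': array([0.04611993, 0.88319758, 1.03303511]), 'attitude': array([ 0.80755647,  0.00539744, -2.67612746])}
top {'fx': 516.5843688225328, 'fy': 516.5843688225328, 'cx': 277.59596240395365, 'cy': 214.5513205956499, 'position': array([0.19858612, 0.00773548, 2.01754764]), 'attitude': array([ 0.15365162,  0.01246721, -1.5611717 ])}
{'time': 0.1, 'joints': array([-1.30201238e+00,  4.23780484e-01,  1.63056367e+00, -2.99924759e-05,
        1.08860051e+00, -1.89934398e-02]), 'qd': array([-0.00117893, -0.00089333, -0.00070287, -0.00170669, -0.0004615 ,
       -0.00029883]), 'effort': array([-6.05052210e-04, -5.45616281e+01, -2.74325198e+01,  6.44912012e-02,
        1.87614129e-02, -6.69795099e-06]), 'ee_pos': array([ 0.17728226, -0.59883093,  0.22198901]), 'eef_rot': array([-3.14024039e+00,  8.71346970e-07,  2.87791310e-01]), 'force': array([-0.86633145,  0.18248673, -0.46907224]), 'moment': array([-0.01396418, -0.01403946, -0.05212419]), 'finger_gap': 0.9980118069436756}
```

View pics/scene0.png

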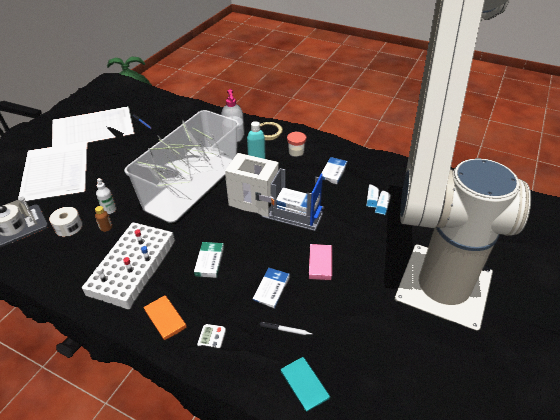

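View pics/top0.png

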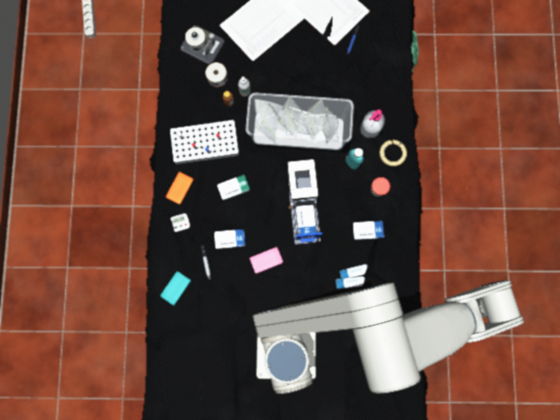

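The top view has the world's +x up and +y left. The blue kits are at about (230,239) and (368,230), the green kit at (233,187), and the dispenser and cassette at about (304,200). I'll zoom in next.

```bash
python3 - <<'E'
import cv2
i=cv2.imread("pics/top0.png")
cv2.imwrite("pics/topz.png",cv2.resize(i[140:290,200:400],None,fx=4,fy=4,interpolation=cv2.INTER_CUBIC))
i=cv2.imread("pics/scene0.png")
cv2.imwrite("pics/scz.png",cv2.resize(i[120:320,190:390],None,fx=3,fy=3,interpolation=cv2.INTER_CUBIC))
E
```

```text
(no output)
```

View pics/topz.png

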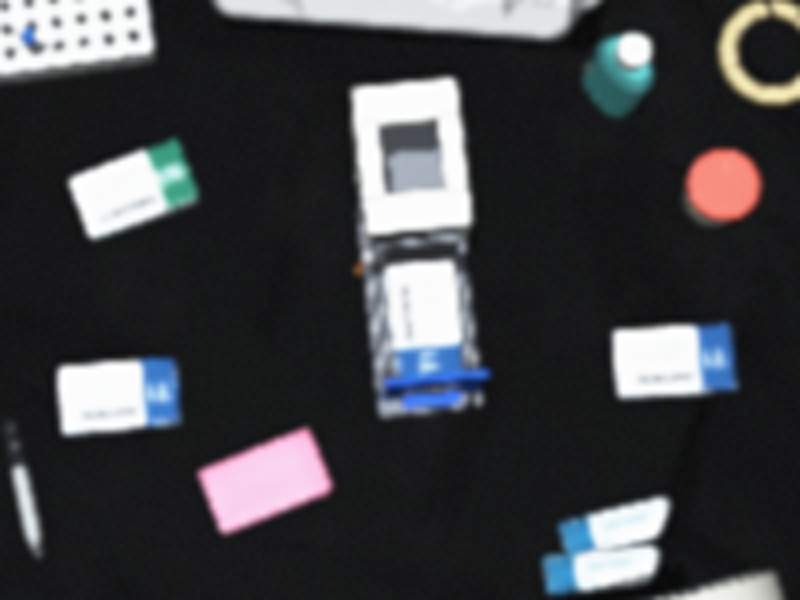

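View pics/scz.png

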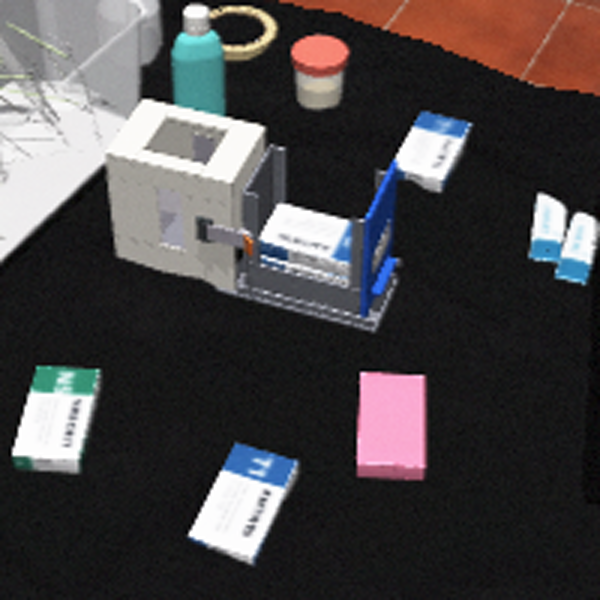

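The pictures show the two loose blue kits, the pulled-out cassette and the housing. The catch with its orange tab is on the +y side. Next I'll measure by casting rays onto planes.

```bash
cat > h.py <<'E'
import cv2, numpy as np
from bench import arm
from scipy.spatial.transform import Rotation as R
def ray(n,uv,z):
    p=arm.camera_params(n); uv=np.atleast_2d(np.asarray(uv,float))
    d=np.c_[(uv[:,0]-p['cx'])/p['fx'],-(uv[:,1]-p['cy'])/p['fy'],-np.ones(len(uv))]
    d=R.from_euler('xyz',p['attitude']).apply(d); c=p['position']
    return c+d*((z-c[2])/d[:,2])[:,None]
def proj(n,P):
    p=arm.camera_params(n)
    q=R.from_euler('xyz',p['attitude']).inv().apply(np.atleast_2d(P)-p['position'])
    return np.c_[p['cx']-p['fx']*q[:,0]/q[:,2],p['cy']+p['fy']*q[:,1]/q[:,2]]
def blobs(img,box,thr=70,amin=60):
    x0,y0,x1,y1=box
    m=(img[y0:y1,x0:x1].max(2)>thr).astype(np.uint8)
    cs,_=cv2.findContours(m,cv2.RETR_EXTERNAL,cv2.CHAIN_APPROX_NONE)
    return [c.reshape(-1,2)+[x0,y0] for c in cs if cv2.contourArea(c)>amin]
def rect(n,c,z):
    P=ray(n,c,z)[:,:2]*1000
    (x,y),(w,h),a=cv2.minAreaRect(P.astype(np.float32))
    if w<h: w,h,a=h,w,a+90
    return np.round([x,y,w,h,(a+90)%180-90],1)   # a: direction of long side, deg
E
python3 - <<'E'
from h import *
t=cv2.imread("pics/top0.png"); s=cv2.imread("pics/scene0.png")
for nm,bt,bs in(("left",(208,222,250,256),(248,262,294,312)),("right",(347,213,392,247),(318,152,352,188)),("green",(210,170,256,204),(190,236,228,280))):
    for n,i,b in(("top",t,bt),("scene",s,bs)):
        for c in blobs(i,b): print(nm,n,rect(n,c,.021 if n=="top" else .021))
print("cup",ray("top",[[380.5,186.5]],.075),"gel",ray("top",[[358,152.5]],.155))
# roof
m=((t.min(2)>150)).astype(np.uint8); m[:, :285]=0; m[:,320:]=0; m[:155]=0; m[199:]=0
cs,_=cv2.findContours(m,cv2.RETR_EXTERNAL,cv2.CHAIN_APPROX_NONE)
c=max(cs,key=cv2.contourArea).reshape(-1,2); print("roof",rect("top",c,.155))
h=cv2.convexHull(c).reshape(-1,2); q=cv2.approxPolyDP(h,4,True).reshape(-1,2);print(q.tolist(),ray("top",q,.155)[:,:2].round(4).tolist())
hsv=cv2.cvtColor(t,cv2.COLOR_BGR2HSV)
m=cv2.inRange(hsv,(112,180,60),(125,255,255)); m[:225]=0;m[246:]=0;m[:,:290]=0;m[:,325:]=0
print(cv2.findNonZero(m).reshape(-1,2).tolist())
E
```

```text
left top [411.8 223.2 120.5  72.  -83.8]
left scene [412.  224.8 119.4  66.7 -85.1]
right top [ 450.2 -316.2  120.7   72.2  -86.7]
right scene [ 448.3 -289.4  172.7   68.8  -85.9]
green top [616.9 213.3 120.7  73.2 -69.2]
green scene [614.9 217.5 127.1  66.9 -68.6]
cup [[ 0.61089782 -0.35804791  0.075     ]] gel [[ 0.72210062 -0.2623799   0.155     ]]
roof [621.8 -56.  141.1  99.4   6.1]
[[312, 159], [317, 195], [291, 198], [288, 162]] [[0.6962, -0.0918], [0.5605, -0.1101], [0.5486, -0.0148], [0.6842, -0.0029]]
[[322, 233], [315, 235], [316, 235], [317, 235], [297, 236], [300, 236], [303, 236], [316, 236], [317, 236], [318, 236], [297, 237], [298, 237], [299, 237]]
```

```bash
python3 - <<'E'
from h import *
def roof(n,box,thr):
    i=cv2.imread(f"pics/{n}0.png"); x0,y0,x1,y1=box; k=8
    g=cv2.resize(i[y0:y1,x0:x1].min(2),None,fx=k,fy=k,interpolation=cv2.INTER_CUBIC)
    m=(g>thr).astype(np.uint8)
    cs,_=cv2.findContours(m,cv2.RETR_EXTERNAL,cv2.CHAIN_APPROX_NONE)
    c=max(cs,key=cv2.contourArea).reshape(-1,2)
    uv=(c+.5)/k-.5+[x0,y0]
    P=ray(n,uv,.155); r=rect(n,uv,.155)
    h=cv2.convexHull(c).reshape(-1,2); q=cv2.approxPolyDP(h,3*k,True).reshape(-1,2)
    print(n,thr,r,((q+.5)/k-.5+[x0,y0]).round(1).tolist(),(ray(n,(q+.5)/k-.5+[x0,y0],.155)[:,:2]*1000).round().tolist())
for t in(110,140,170,200): roof("top",(280,150,325,199),t)
for t in(170,190,205,215): roof("scene",(220,148,285,190),t)
i=cv2.imread("pics/top0.png");print(i[185:210,305].tolist())
i=cv2.imread("pics/scene0.png")
cv2.imwrite("pics/scz2.png",cv2.resize(i[140:240,215:335],None,fx=6,fy=6,interpolation=cv2.INTER_CUBIC))
E
```

```text
top 110 [621.6 -55.6 145.3 105.6   5.3] [[312.8, 158.9], [317.4, 195.2], [289.7, 198.4], [287.4, 162.1]] [[696.0, -95.0], [560.0, -112.0], [547.0, -10.0], [684.0, -1.0]]
top 140 [621.2 -55.4 142.9 102.7   6.2] [[312.7, 159.2], [316.9, 195.4], [290.7, 198.4], [287.8, 162.1]] [[696.0, -94.0], [559.0, -110.0], [547.0, -14.0], [684.0, -2.0]]
top 170 [621.4 -56.2 141.   99.3   6.2] [[312.6, 159.4], [316.9, 194.9], [292.2, 198.4], [288.1, 162.2]] [[695.0, -94.0], [561.0, -110.0], [547.0, -19.0], [683.0, -3.0]]
top 200 [622.  -56.2 137.9  96.9   6.3] [[311.9, 159.4], [316.7, 194.8], [291.6, 197.3], [288.3, 162.4]] [[695.0, -92.0], [561.0, -109.0], [551.0, -17.0], [683.0, -4.0]]
scene 170 [636.7 -51.1 183.8 125.2  20.3] [[219.6, 177.7], [219.6, 154.6], [239.9, 152.8], [277.6, 162.2], [265.9, 180.8]] [[680.0, 32.0], [739.0, -63.0], [687.0, -99.0], [560.0, -109.0], [551.0, -16.0]]
scene 190 [636.8 -51.4 183.  123.5  20.3] [[219.6, 177.4], [219.6, 154.9], [239.9, 152.9], [277.4, 162.2], [266.2, 180.6]] [[680.0, 31.0], [738.0, -62.0], [687.0, -98.0], [561.0, -109.0], [551.0, -18.0]]
scene 205 [635.8 -52.  179.9 122.7  20.3] [[219.6, 177.3], [220.6, 155.3], [239.7, 152.9], [277.3, 162.2], [266.1, 180.4]] [[681.0, 30.0], [734.0, -61.0], [687.0, -98.0], [561.0, -109.0], [552.0, -18.0]]
scene 215 [635.8 -52.  179.7 121.7  20.3] [[219.6, 177.1], [220.8, 155.6], [238.9, 152.9], [277.3, 162.3], [266.2, 180.3]] [[681.0, 29.0], [733.0, -61.0], [689.0, -97.0], [561.0, -108.0], [552.0, -19.0]]
[[191, 178, 171], [191, 179, 172], [222, 216, 212], [247, 248, 247], [252, 252, 252], [252, 252, 252], [252, 252, 252], [252, 252, 252], [252, 252, 252], [253, 252, 252], [253, 253, 253], [244, 245, 244], [165, 169, 166], [65, 65, 63], [80, 74, 70], [118, 108, 104], [90, 84, 80], [54, 50, 46], [46, 42, 40], [70, 68, 66], [176, 174, 172], [249, 248, 248], [253, 253, 253], [253, 252, 252], [252, 252, 252]]
```

View pics/scz2.png

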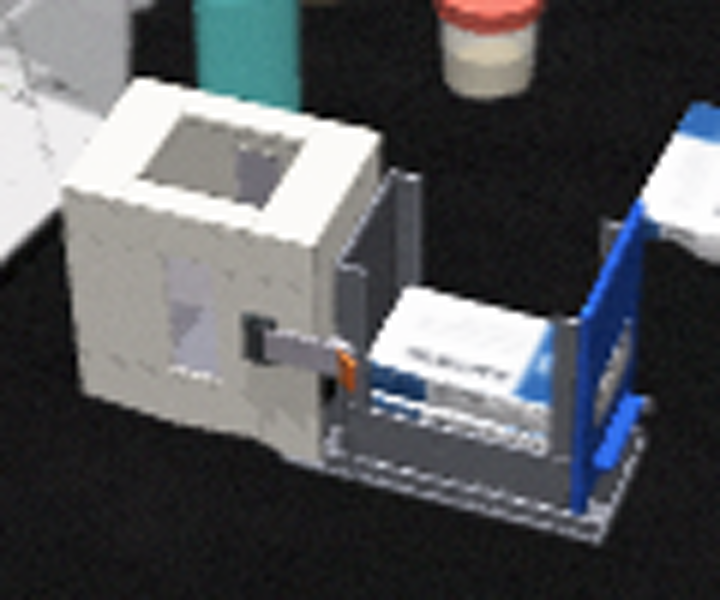

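```bash
python3 - <<'E'
from h import *
f=lambda q,k,o:(np.array(q)+.5)/k-.5+o
s=ray("scene",f([[318,247],[383,130],[65,190],[137,80]],6,[215,140]),.155)[:,:2]*1000
print("scene FL FR RL RR",s.round(1).tolist(),"mid",s.mean(0), "dirs",[np.degrees(np.arctan2(*(a-b)[::-1])).round(1) for a,b in((s[2],s[0]),(s[3],s[1]))],[np.degrees(np.arctan2(-(a-b)[0],(a-b)[1])).round(1)+0 for a,b in((s[0],s[1]),(s[2],s[3]))])
# panel top edges
t=cv2.imread("pics/top0.png"); 
b=cv2.resize(t[225:250,285:330],None,fx=16,fy=16,interpolation=cv2.INTER_CUBIC); cv2.imwrite("pics/pan.png",b)
p=ray("top",f([[385,385],[490,375]],4,[200,140]),.15)[:,:2]*1000; print("panel top",p.round(1).tolist(),p.mean(0))
sc=ray("scene",f([[583,318],[640,208]],6,[215,140]),.15)[:,:2]*1000; print("panel scene",sc.round(1).tolist(),sc.mean(0),np.linalg.norm(sc[0]-sc[1]))
E
```

```text
scene FL FR RL RR [[547.0, -18.7], [560.2, -114.3], [680.0, -1.5], [693.7, -95.1]] mid [620.22616578 -57.38008536] dirs [np.float64(7.3), np.float64(8.2)] [np.float64(7.8), np.float64(8.4)]
panel top [[409.7, -33.4], [419.6, -128.7]] [414.66872379 -81.03555083]
panel scene [[413.2, -33.6], [421.0, -120.6]] [417.09340335 -77.13847135] 87.35152954554515
```

View pics/pan.png

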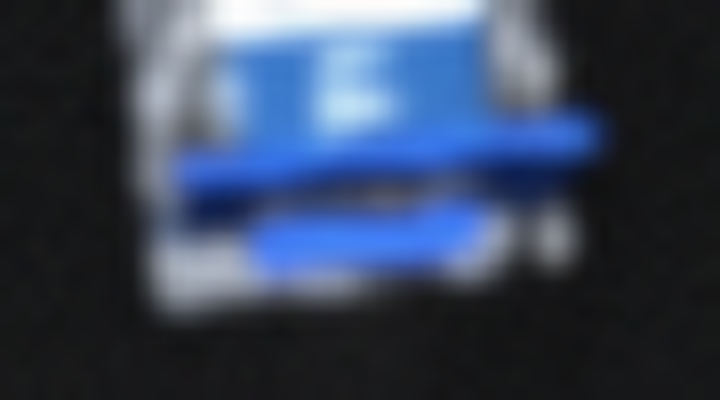

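```bash
python3 - <<'E'
from h import *
def kit(n,box,thr,ch):
    i=cv2.imread(f"pics/{n}0.png"); x0,y0,x1,y1=box; k=8
    g=cv2.resize(i[y0:y1,x0:x1,0] if ch==0 else i[y0:y1,x0:x1].max(2),None,fx=k,fy=k,interpolation=cv2.INTER_CUBIC)
    cs,_=cv2.findContours((g>thr).astype(np.uint8),cv2.RETR_EXTERNAL,cv2.CHAIN_APPROX_NONE)
    c=max(cs,key=cv2.contourArea).reshape(-1,2); return rect(n,(c+.5)/k-.5+[x0,y0],.021)
for nm,bt,bs in(("left",(208,222,250,256),(248,262,294,312)),("right",(347,213,392,247),(323,154,352,186))):
    for t in(120,150):
        print(nm,"top",kit("top",bt,t,0),"scene",kit("scene",bs,t,0))
print(proj("scene",[[.45,-.316,.021],[.412,.224,.021]]),proj("top",[[.4808,-.0722,.155]]))
E
```

```text
left top [412.3 223.4 118.4  70.2 -84.5] scene [412.7 224.5 119.   65.7 -85.2]
left top [412.3 223.5 116.4  68.1 -84.5] scene [412.9 224.7 117.5  64.5 -84.9]
right top [ 451.  -315.4  117.5   70.2  -86.6] scene [ 450.3 -308.7  133.1   67.7  -86.1]
right top [ 451.  -315.1  114.9   68.2  -86.6] scene [ 450.7 -308.6  130.8   66.5  -86. ]
[[333.67546121 168.26867438]
 [271.11544101 286.29335274]] [[306.64564943 216.40716904]]
```

```bash
cat > to.py <<'E'
import sys
from h import *
def to(x,y,z,psi):
    s=arm.sense(); r=R.from_euler('xyz',s['eef_rot']); d=np.array([x,y,z])-s['ee_pos']*1000
    t=R.from_euler('xyz',[np.pi,0,np.radians(psi)])
    print("t",round(s['time'],2),"pos",(s['ee_pos']*1000).round(1),"rpy",np.degrees(s['eef_rot']).round(2),"F",s['force'].round(2),"gap",round(s['finger_gap']*87.8,1))
    print("shift",r.inv().apply(d).round(1),"turn",(r.inv()*t).as_rotvec().round(4), "q",s['joints'].round(2))
to(*map(float,sys.argv[1:5]))
E
python3 to.py 451 -316 120 93.6; python3 to.py 451 -316 4 93.6
```

```text
t 0.1 pos [ 177.3 -598.8  222. ] rpy [-179.92    0.     16.49] F [-0.87  0.18 -0.47] gap 87.6
shift [ 342.7 -193.4  102.3] turn [-1.1000e-03 -9.0000e-04 -1.3458e+00] q [-1.3   0.42  1.63 -0.    1.09 -0.02]
t 0.1 pos [ 177.3 -598.8  222. ] rpy [-179.92    0.     16.49] F [-0.87  0.18 -0.47] gap 87.6
shift [ 342.7 -193.2  218.3] turn [-1.1000e-03 -9.0000e-04 -1.3458e+00] q [-1.3   0.42  1.63 -0.    1.09 -0.02]
```

```bash
python3 -m inch '[[[40,-22,10],[0,0,-0.15],87],[[80,-45,20],[0,0,-0.3],87],[[120,-68,30],[0,0,-0.45],87],[[160,-90,40],[0,0,-0.6],87],[[200,-113,55],[0,0,-0.75],87],[[240,-135,70],[0,0,-0.9],87],[[280,-158,85],[0,0,-1.05],87],[[320,-180,95],[0,0,-1.2],87],[[343,-193,102],[0,0,-1.346],87],[[343,-193,102],[0,0,-1.346],87]]'; python3 to.py 451 -316 30 93.6
```

```text
time: 1.1
ee_pos: [0.4528, -0.3141, 0.1194]
eef_rot: [-3.14, -0.002, 1.64]
force: [-0.4, -0.4, 0.2]
finger_gap: 0.992
t 1.1 pos [ 452.8 -314.1  119.4] rpy [-1.7992e+02 -9.0000e-02  9.3990e+01] F [-0.41 -0.4   0.15] gap 87.1
shift [-1.9 -1.8 89.4] turn [-0.0014 -0.0016  0.0068] q [-0.63  0.46  1.86  0.    0.82 -0.7 ]
```

```bash
python3 -m inch '[[[0,0,0],[0,0,0],87],[[0,0,15],[0,0,0],87],[[0,0,35],[0,0,0],87],[[0,0,55],[0,0,0],87],[[0,0,75],[0,0,0],87],[[0,0,90],[0,0,0],87],[[0,0,100],[0,0,0],87],[[0,0,107],[0,0,0],87],[[0,0,111],[0,0,0],87],[[0,0,111],[0,0,0],87]]'; python3 to.py 451 -316 4 93.6
python3 - <<'E'
from h import *
i=arm.get_image("top"); s=arm.get_image("scene")
cv2.imwrite("pics/g1.png",np.hstack([cv2.resize(i[195:265,335:405],(420,420)),cv2.resize(s[130:200,300:370],(420,420))][:1]+[cv2.resize(s[130:200,300:370],(370,420))]))
E
```

```text
time: 2.1
ee_pos: [0.4515, -0.3169, 0.0096]
eef_rot: [-3.141, -0.0, 1.634]
force: [0.7, -0.2, -1.3]
finger_gap: 0.99
t 2.1 pos [ 451.5 -316.9    9.6] rpy [-179.99   -0.     93.6 ] F [ 0.67 -0.15 -1.25] gap 86.9
shift [ 1.  -0.4  5.6] turn [-0.0001 -0.     -0.0001] q [-0.63  0.65  1.89 -0.    0.61 -0.7 ]
```

View pics/g1.png

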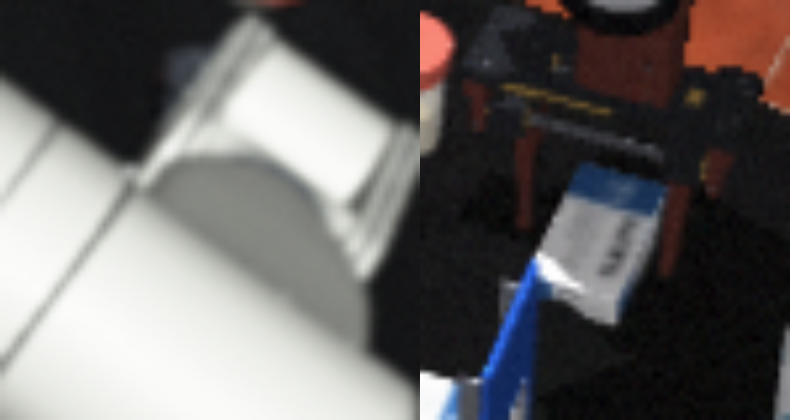

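The scene view shows the open fingers on either side of the kit across its short side, so I'm going down the last few mm and closing.

```bash
python3 -m inch '[[[0,0,3],[0,0,0],87],[[0,0,5],[0,0,0],87],[[0,0,5],[0,0,0],70],[[0,0,5],[0,0,0],60],[[0,0,5],[0,0,0],50],[[0,0,5],[0,0,0],50],[[0,0,5],[0,0,0],50],[[0,0,5],[0,0,0],50],[[0,0,5],[0,0,0],50],[[0,0,5],[0,0,0],50]]'; python3 to.py 451 -316 200 93.6
```

```text
time: 3.2
ee_pos: [0.4516, -0.3169, 0.0047]
eef_rot: [3.142, 0.0, 1.634]
force: [0.1, -0.0, 0.1]
finger_gap: 0.71
t 3.2 pos [ 451.6 -316.9    4.7] rpy [180.     0.    93.61] F [ 0.09 -0.04  0.14] gap 62.3
shift [   0.9   -0.5 -195.3] turn [0.0001 0.     0.0001] q [-0.63  0.65  1.89  0.    0.6  -0.7 ]
```

```bash
python3 -m inch '[[[0,0,-10],[0,0,0],40],[[0,0,-30],[0,0,0],40],[[0,0,-60],[0,0,0],40],[[0,0,-90],[0,0,0],40],[[0,0,-120],[0,0,0],40],[[0,0,-150],[0,0,0],40],[[0,0,-175],[0,0,0],40],[[0,0,-195],[0,0,0],40],[[0,0,-200],[0,0,0],40],[[0,0,-200],[0,0,0],40]]'; python3 to.py 481 -72 205 6.4
python3 - <<'E'
from h import *
i=arm.get_image("top"); s=arm.get_image("scene")
cv2.imwrite("pics/g2.png",s)
E
```

```text
time: 4.2
ee_pos: [0.4517, -0.317, 0.2055]
eef_rot: [3.14, 0.001, 1.634]
force: [-0.1, -0.1, -0.9]
finger_gap: 0.709
t 4.2 pos [ 451.7 -317.   205.5] rpy [1.7992e+02 7.0000e-02 9.3610e+01] F [-0.12 -0.15 -0.94] gap 62.3
shift [242.7  44.7   0.3] turn [ 1.9000e-03 -1.0000e-04  1.5221e+00] q [-0.63  0.34  1.81 -0.    0.99 -0.7 ]
```

View pics/g2.png

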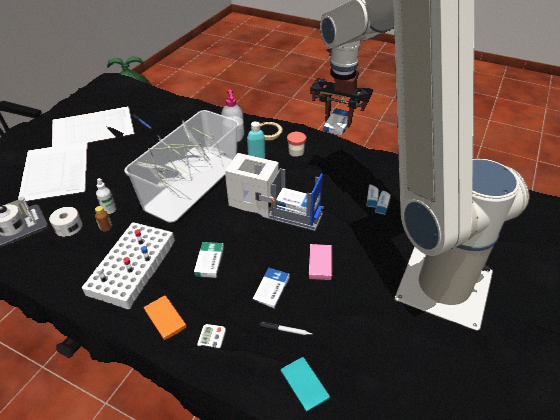

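The kit is lifted and held level under the gripper at about (338,122). Next I'm carrying it over the bay.

```bash
python3 -m inch '[[[15,2,0],[0,0,0.10],40],[[40,7,0],[0,0,0.24],40],[[70,13,0],[0,0,0.38],40],[[100,18,0],[0,0,0.52],40],[[130,24,0],[0,0,0.66],40],[[160,29,0],[0,0,0.80],40],[[190,35,0],[0,0,0.94],40],[[215,40,0],[0,0,1.08],40],[[233,43,0],[0,0,1.22],40],[[243,45,0],[0,0,1.36],40]]'; python3 -m inch '[[[0,0,0],[0,0,0.1],40],[[0,0,0],[0,0,0.162],40],[[0,0,0],[0,0,0.162],40],[[0,0,0],[0,0,0.162],40],[[0,0,0],[0,0,0.162],40],[[0,0,0],[0,0,0.162],40],[[0,0,0],[0,0,0.162],40],[[0,0,0],[0,0,0.162],40],[[0,0,0],[0,0,0.162],40],[[0,0,0],[0,0,0.162],40]]'
python3 to.py 481 -72 165 6.4
python3 - <<'E'
from h import *
i=arm.get_image("top"); s=arm.get_image("scene")
a=cv2.resize(i[160:260,255:355],(400,400),interpolation=cv2.INTER_CUBIC);b=cv2.resize(s[110:250,230:370],(400,400),interpolation=cv2.INTER_CUBIC)
cv2.imwrite("pics/g3.png",np.hstack([a,b]));cv2.imwrite("pics/g3t.png",i);cv2.imwrite("pics/g3s.png",s)
E
```

```text
time: 5.3
ee_pos: [0.4802, -0.0699, 0.2032]
eef_rot: [-3.14, 0.003, 0.269]
force: [0.9, -0.0, 0.0]
finger_gap: 0.716
time: 6.3
ee_pos: [0.4812, -0.0715, 0.2047]
eef_rot: [3.142, -0.0, 0.112]
force: [0.1, -0.0, -0.6]
finger_gap: 0.709
t 6.3 pos [481.2 -71.5 204.7] rpy [ 1.80e+02 -1.00e-02  6.41e+00] F [ 0.06 -0.03 -0.61] gap 62.3
shift [-0.2  0.4 39.7] turn [ 0.     -0.0001  0.0001] q [-0.17  0.24  1.95  0.    0.95  1.29]
```

View pics/g3.png

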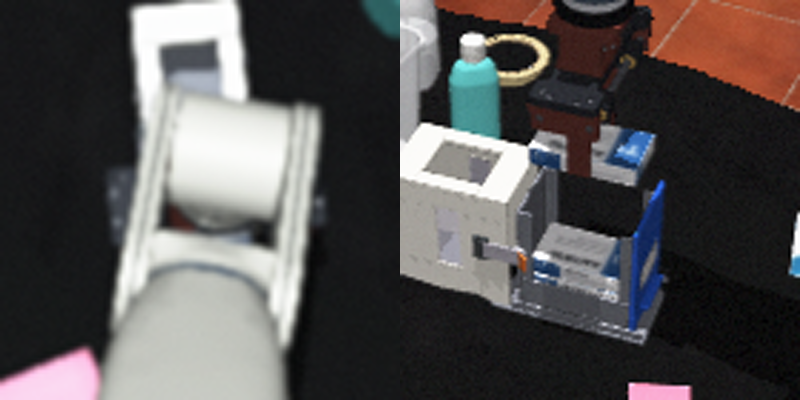

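The held kit is over the bay in the scene tile, at about (590,155). I'll check it by overlaying projected corners for the kit, panel and bay.

```bash
cat > ov.py <<'E'
import sys
from h import *
def ov(src,out,box,k,kitz=None,kc=(481,-72),psi=6.4,bay=(481,-72),byaw=6.4,n="scene"):
    i=cv2.imread(src); x0,y0,x1,y1=box
    b=cv2.resize(i[y0:y1,x0:x1],None,fx=k,fy=k,interpolation=cv2.INTER_CUBIC)
    def W(c,yaw,L): 
        L=np.array(L,float); M=R.from_euler('z',yaw,degrees=True); return (M.apply(L)+[c[0],c[1],0])/1000
    def mark(P,col):
        for u in (proj(n,P)-[x0,y0]+.5)*k: cv2.drawMarker(b,tuple(int(v) for v in u),col,cv2.MARKER_CROSS,9,1)
    mark(W(bay,byaw,[[-62,47,150],[-62,-47,150],[-68,47,150],[-68,-47,150],[73,47,155],[73,-47,155],[209,47,155],[209,-47,155],[-81,50,6],[-81,-50,6]]),(0,255,255))
    if kitz is not None: mark(W(kc,psi,[[sx*56,sy*31,z] for sx in(-1,1) for sy in(-1,1) for z in(kitz,kitz+21)]),(0,0,255))
    cv2.imwrite(out,b)
E
python3 - <<'E'
from ov import *
ov("pics/g3s.png","pics/o1.png",(220,140,340,240),6,kitz=200)
ov("pics/top0.png","pics/o1t.png",(280,150,330,250),6,n="top")
E
```

```text
(no output)
```

View pics/o1.png

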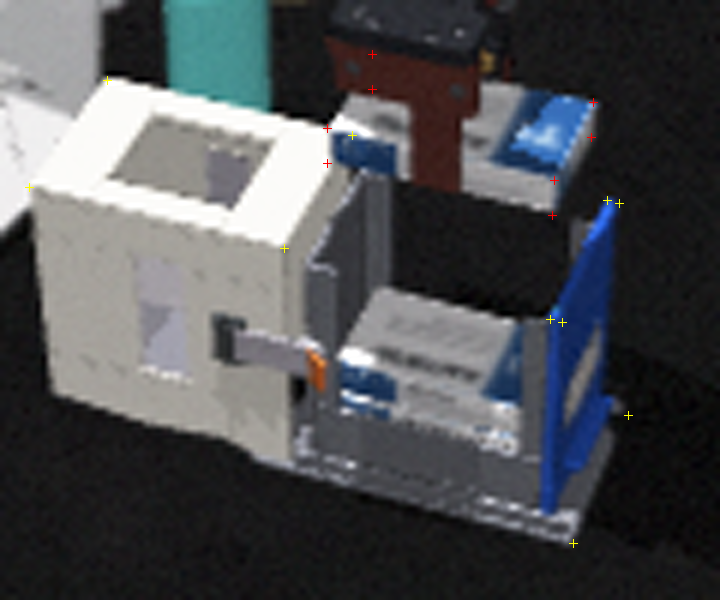

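View pics/o1t.png

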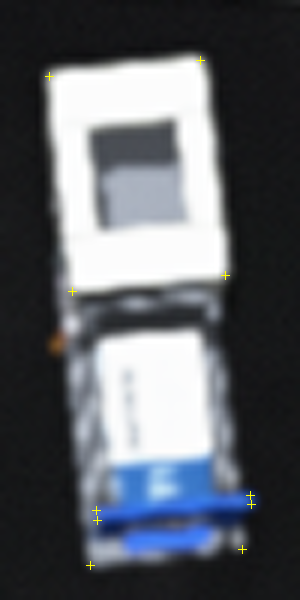

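The projected corners fit the housing, panel and held kit to about 1 px (2 mm), so I can lower. First I'll estimate the pile level from the near top edge of the pile.

```bash
python3 - <<'E'
from h import *
M=R.from_euler('z',6.4,degrees=True)
for px in([340,350],[430,372],[485,388]):
    uv=(np.array(px)+.5)/6-.5+[220,140]
    for z in np.arange(50,105,2.5):
        P=M.inv().apply(ray("scene",[uv],z/1000)[0]*1000-[481,-72,0])
        if abs(P[1]-31)<1.4: print(px,z,P.round(1))
i=cv2.imread("pics/g3s.png");cv2.imwrite("pics/pile.png",cv2.resize(i[180:220,265:315],None,fx=14,fy=14,interpolation=cv2.INTER_CUBIC))
E
```

```text
[340, 350] 80.0 [51.5 30.  80. ]
[430, 372] 80.0 [ 3.4 29.8 80. ]
[430, 372] 82.5 [ 2.5 32.4 82.5]
[485, 388] 80.0 [-26.2  31.5  80. ]
```

View pics/pile.png

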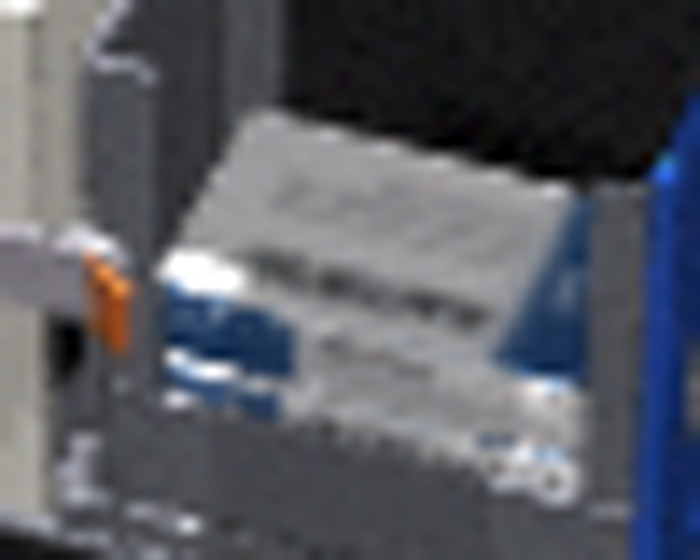

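```bash
python3 -m inch '[[[0.5,0.3,5],[0,0,0],40],[[0.5,0.3,15],[0,0,0],40],[[0.5,0.3,30],[0,0,0],40],[[0.5,0.3,45],[0,0,0],40],[[0.5,0.3,57],[0,0,0],40],[[0.5,0.3,69],[0,0,0],40],[[0.5,0.3,81],[0,0,0],40],[[0.5,0.3,92],[0,0,0],40],[[0.5,0.3,101],[0,0,0],40],[[0.5,0.3,105],[0,0,0],40]]'; python3 -m inch '[[[0,0,0],[0,0,0],40],[[0,0,0],[0,0,0],40],[[0,0,0],[0,0,0],40],[[0,0,1],[0,0,0],40],[[0,0,2],[0,0,0],40],[[0,0,3],[0,0,0],40],[[0,0,4],[0,0,0],40],[[0,0,5],[0,0,0],40],[[0,0,5],[0,0,0],40],[[0,0,5],[0,0,0],40]]'
python3 to.py 481 -72 90 6.4
```

```text
time: 7.4
ee_pos: [0.4813, -0.0717, 0.0987]
eef_rot: [-3.141, 0.001, 0.112]
force: [-0.8, -0.3, -0.2]
finger_gap: 0.706
time: 8.4
ee_pos: [0.4817, -0.0717, 0.0946]
eef_rot: [-3.142, 0.0, 0.112]
force: [-0.7, 0.5, -0.5]
finger_gap: 0.711
t 8.4 pos [481.7 -71.7  94.6] rpy [-1.8e+02  1.0e-02  6.4e+00] F [-0.73  0.53 -0.52] gap 62.4
shift [-0.7  0.2  4.6] turn [-0.0001  0.0001  0.0001] q [-0.17  0.43  2.01  0.    0.7   1.29]
```

```bash
python3 -m inch '[[[0,0,0.5],[0,0,0],40],[[0,0,1],[0,0,0],40],[[0,0,1.5],[0,0,0],40],[[0,0,2],[0,0,0],40],[[0,0,2.5],[0,0,0],40],[[0,0,3],[0,0,0],40],[[0,0,3.5],[0,0,0],40],[[0,0,4],[0,0,0],40],[[0,0,4],[0,0,0],40],[[0,0,4],[0,0,0],40]]'
python3 to.py 481 -72 90 6.4
```

```text
time: 9.4
ee_pos: [0.4817, -0.0717, 0.0907]
eef_rot: [-3.142, 0.0, 0.112]
force: [0.2, -0.4, -0.9]
finger_gap: 0.711
t 9.4 pos [481.7 -71.7  90.7] rpy [-180.      0.      6.41] F [ 0.19 -0.35 -0.87] gap 62.4
shift [-0.7  0.2  0.7] turn [-0.      0.      0.0001] q [-0.17  0.43  2.01  0.    0.69  1.29]
```

```bash
python3 -m inch '[[[0,0,0.5],[0,0,0],40],[[0,0,1],[0,0,0],40],[[0,0,1.5],[0,0,0],40],[[0,0,2],[0,0,0],40],[[0,0,2.5],[0,0,0],40],[[0,0,3],[0,0,0],40],[[0,0,3],[0,0,0],40],[[0,0,3],[0,0,0],40],[[0,0,3],[0,0,0],40],[[0,0,3],[0,0,0],40]]'
python3 to.py 481 -72 90 6.4
```

```text
time: 10.4
ee_pos: [0.4817, -0.0717, 0.0877]
eef_rot: [3.142, -0.0, 0.112]
force: [0.3, 0.7, -0.7]
finger_gap: 0.709
t 10.4 pos [481.7 -71.7  87.7] rpy [180.    -0.     6.41] F [ 0.29  0.73 -0.73] gap 62.3
shift [-0.7  0.2 -2.3] turn [ 0.     -0.      0.0001] q [-0.17  0.44  2.02 -0.    0.69  1.29]
```

```bash
python3 -m inch '[[[0,0,0.5],[0,0,0],40],[[0,0,1],[0,0,0],40],[[0,0,1.5],[0,0,0],40],[[0,0,2],[0,0,0],40],[[0,0,2.5],[0,0,0],40],[[0,0,3],[0,0,0],40],[[0,0,3],[0,0,0],40],[[0,0,3],[0,0,0],40],[[0,0,3],[0,0,0],40],[[0,0,3],[0,0,0],40]]'
python3 to.py 481 -72 90 6.4
```

```text
time: 11.4
ee_pos: [0.4817, -0.0717, 0.0847]
eef_rot: [-3.142, 0.0, 0.112]
force: [0.5, 0.1, -0.5]
finger_gap: 0.71
t 11.4 pos [481.7 -71.7  84.7] rpy [-180.     0.     6.4] F [ 0.54  0.14 -0.54] gap 62.3
shift [-0.7  0.2 -5.3] turn [-0.  0.  0.] q [-0.17  0.45  2.02  0.    0.68  1.29]
```

```bash
python3 -m inch '[[[0,0,0.5],[0,0,0],40],[[0,0,1],[0,0,0],40],[[0,0,1.5],[0,0,0],40],[[0,0,2],[0,0,0],40],[[0,0,2.5],[0,0,0],40],[[0,0,3],[0,0,0],40],[[0,0,3],[0,0,0],40],[[0,0,3],[0,0,0],40],[[0,0,3],[0,0,0],40],[[0,0,3],[0,0,0],40]]'
python3 to.py 481 -72 90 6.4
python3 - <<'E'
from h import *
s=arm.get_image("scene");cv2.imwrite("pics/g4.png",cv2.resize(s[160:230,255:325],None,fx=8,fy=8,interpolation=cv2.INTER_CUBIC))
E
```

```text
time: 12.4
ee_pos: [0.4817, -0.0718, 0.0817]
eef_rot: [-3.142, -0.0, 0.112]
force: [-0.2, -1.1, -0.2]
finger_gap: 0.707
t 12.4 pos [481.7 -71.8  81.7] rpy [-180.    -0.     6.4] F [-0.21 -1.13 -0.22] gap 62.0
shift [-0.7  0.2 -8.3] turn [-0.     -0.      0.0001] q [-0.17  0.45  2.02  0.    0.67  1.29]
```

View pics/g4.png

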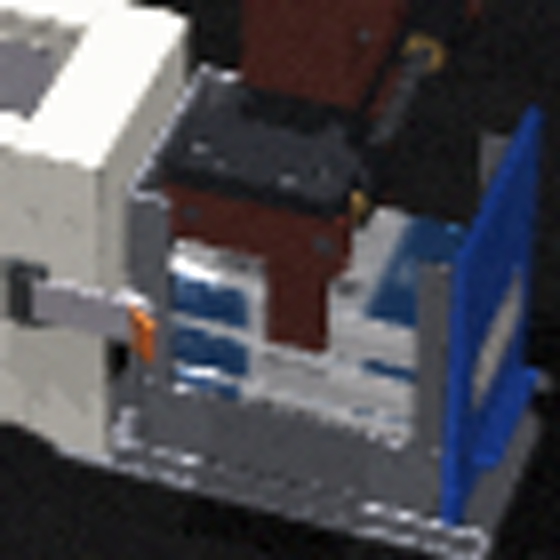

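The kit sits in the bay close to the pile, with only a thin line between them at about (200,325). I'm lowering further.

```bash
python3 -m inch '[[[0,0,0.3],[0,0,0],40],[[0,0,0.6],[0,0,0],40],[[0,0,0.9],[0,0,0],40],[[0,0,1.2],[0,0,0],40],[[0,0,1.5],[0,0,0],40],[[0,0,1.8],[0,0,0],40],[[0,0,2],[0,0,0],40],[[0,0,2],[0,0,0],40],[[0,0,2],[0,0,0],40],[[0,0,2],[0,0,0],40]]'
python3 to.py 481 -72 90 6.4
```

```text
time: 13.45
ee_pos: [0.4817, -0.0717, 0.0797]
eef_rot: [-3.142, 0.0, 0.112]
force: [0.7, -0.2, -0.6]
finger_gap: 0.707
t 13.45 pos [481.7 -71.7  79.7] rpy [-180.     0.     6.4] F [ 0.7  -0.17 -0.58] gap 62.1
shift [ -0.7   0.2 -10.3] turn [-0.  0.  0.] q [-0.17  0.46  2.02  0.    0.67  1.29]
```

```bash
python3 -m inch '[[[0,0,0.3],[0,0,0],40],[[0,0,0.6],[0,0,0],40],[[0,0,0.9],[0,0,0],40],[[0,0,1.2],[0,0,0],40],[[0,0,1.5],[0,0,0],40],[[0,0,1.8],[0,0,0],40],[[0,0,2.1],[0,0,0],40],[[0,0,2.4],[0,0,0],40],[[0,0,2.4],[0,0,0],40],[[0,0,2.4],[0,0,0],40]]'
python3 to.py 481 -72 90 6.4
```

```text
time: 14.45
ee_pos: [0.4817, -0.0717, 0.0773]
eef_rot: [-3.142, 0.0, 0.112]
force: [0.9, -0.4, -0.3]
finger_gap: 0.707
t 14.45 pos [481.7 -71.7  77.3] rpy [-180.     0.     6.4] F [ 0.89 -0.41 -0.25] gap 62.1
shift [ -0.7   0.2 -12.7] turn [-0.      0.      0.0001] q [-0.17  0.46  2.02  0.    0.66  1.29]
```

```bash
python3 -m inch '[[[0,0,0.3],[0,0,0],40],[[0,0,0.6],[0,0,0],40],[[0,0,0.9],[0,0,0],40],[[0,0,1.2],[0,0,0],40],[[0,0,1.5],[0,0,0],40],[[0,0,1.8],[0,0,0],40],[[0,0,2.1],[0,0,0],40],[[0,0,2.1],[0,0,0],40],[[0,0,2.1],[0,0,0],40],[[0,0,2.1],[0,0,0],40]]'
python3 to.py 481 -72 90 6.4
```

```text
time: 15.45
ee_pos: [0.4817, -0.0717, 0.0752]
eef_rot: [-3.142, 0.0, 0.112]
force: [0.2, -0.2, 0.5]
finger_gap: 0.709
t 15.45 pos [481.7 -71.7  75.2] rpy [-180.      0.      6.41] F [ 0.16 -0.16  0.47] gap 62.2
shift [ -0.7   0.2 -14.8] turn [-0.      0.      0.0001] q [-0.17  0.46  2.02 -0.    0.66  1.29]
```

```bash
python3 -m inch '[[[0,0,0.3],[0,0,0],40],[[0,0,0.6],[0,0,0],40],[[0,0,0.9],[0,0,0],40],[[0,0,1.2],[0,0,0],40],[[0,0,1.5],[0,0,0],40],[[0,0,1.5],[0,0,0],40],[[0,0,1.5],[0,0,0],40],[[0,0,1.5],[0,0,0],40],[[0,0,1.5],[0,0,0],40],[[0,0,1.5],[0,0,0],40]]'
python3 to.py 481 -72 90 6.4
python3 - <<'E'
from h import *
s=arm.get_image("scene");cv2.imwrite("pics/g5.png",cv2.resize(s[160:230,255:325],None,fx=8,fy=8,interpolation=cv2.INTER_CUBIC))
print(arm.sense()['force'])
E
```

```text
time: 16.45
ee_pos: [0.4817, -0.0717, 0.0737]
eef_rot: [-3.142, -0.0, 0.112]
force: [0.3, -0.6, 2.2]
finger_gap: 0.711
t 16.45 pos [481.7 -71.7  73.7] rpy [-180.    -0.     6.4] F [ 0.28 -0.56  2.21] gap 62.4
shift [ -0.7   0.2 -16.3] turn [-0.     -0.0001  0.0001] q [-0.17  0.47  2.02  0.    0.65  1.29]
[0.32703177 0.64187631 1.79302511]
```

View pics/g5.png

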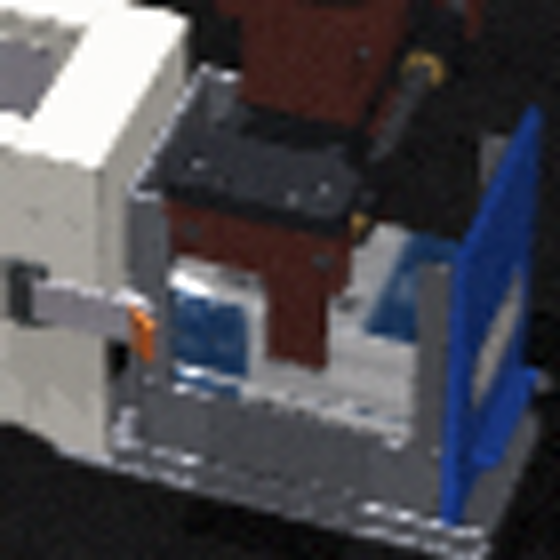

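The upward force rose to about 2.2 N and the picture shows the kit flush on the pile, so contact is confirmed. I'm releasing, then rising.

```bash
python3 -m inch '[[[0,0,-0.5],[0,0,0],40],[[0,0,-0.5],[0,0,0],60],[[0,0,-0.5],[0,0,0],66],[[0,0,-0.5],[0,0,0],72],[[0,0,-0.5],[0,0,0],80],[[0,0,-0.5],[0,0,0],80],[[0,0,-0.5],[0,0,0],80],[[0,0,-0.5],[0,0,0],80],[[0,0,-3],[0,0,0],80],[[0,0,-8],[0,0,0],80]]'
python3 -m inch '[[[0,0,-5],[0,0,0],80],[[0,0,-15],[0,0,0],80],[[0,0,-30],[0,0,0],80],[[0,0,-50],[0,0,0],80],[[0,0,-70],[0,0,0],84],[[0,0,-90],[0,0,0],87],[[0,0,-105],[0,0,0],87],[[0,0,-113],[0,0,0],87],[[0,0,-116],[0,0,0],87],[[0,0,-116],[0,0,0],87]]'
python3 to.py 412.5 224.3 120 95.3
python3 - <<'E'
from h import *
s=arm.get_image("scene");cv2.imwrite("pics/g6s.png",s)
from ov import ov
ov("pics/g6s.png","pics/g6.png",(230,140,340,240),6,kitz=70)
E
```

```text
time: 17.5
ee_pos: [0.4814, -0.0717, 0.0817]
eef_rot: [-3.141, 0.001, 0.112]
force: [-0.5, -0.8, -1.2]
finger_gap: 0.911
time: 18.5
ee_pos: [0.4817, -0.0717, 0.1979]
eef_rot: [3.141, -0.0, 0.112]
force: [1.7, 0.8, -0.7]
finger_gap: 0.989
t 18.5 pos [481.7 -71.7 197.9] rpy [ 1.7999e+02 -2.0000e-02  6.4000e+00] F [ 1.66  0.81 -0.71] gap 86.9
shift [ -35.8 -301.9   77.9] turn [ 4.0000e-04 -3.0000e-04 -1.5515e+00] q [-0.17  0.25  1.95  0.    0.94  1.29]
```

View pics/g6.png

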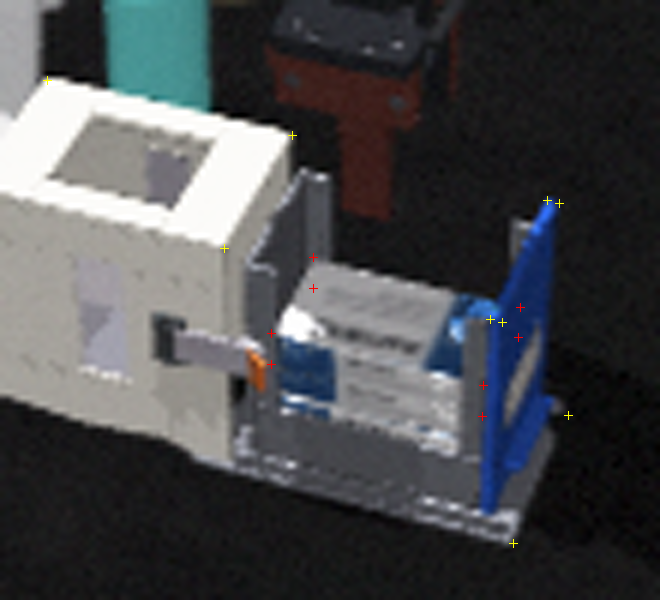

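The first kit lies flat on the pile, about 1 px from the prediction, and the cassette hasn't moved. Now for the second kit.

```bash
python3 -m inch '[[[-3,-25,0],[0,0,-0.12],87],[[-7,-60,0],[0,0,-0.26],87],[[-11,-95,5],[0,0,-0.4],87],[[-16,-132,15],[0,0,-0.54],87],[[-20,-170,25],[0,0,-0.68],87],[[-25,-208,40],[0,0,-0.82],87],[[-29,-245,50],[0,0,-0.96],87],[[-33,-275,60],[0,0,-1.1],87],[[-35,-295,70],[0,0,-1.24],87],[[-36,-302,78],[0,0,-1.38],87]]'
python3 to.py 412.5 224.3 30 95.3
```

```text
time: 19.55
ee_pos: [0.4111, 0.2258, 0.1183]
eef_rot: [-3.14, 0.001, 1.5]
force: [-0.1, 0.3, -0.2]
finger_gap: 0.994
t 19.55 pos [411.1 225.8 118.3] rpy [-1.7991e+02  4.0000e-02  8.5930e+01] F [-0.11  0.34 -0.19] gap 87.3
shift [-1.4  1.7 88.3] turn [-0.0017  0.0006 -0.1636] q [0.48 0.36 2.04 0.   0.74 0.55]
```

```bash
python3 -m inch '[[[0,0,0],[0,0,-0.1],87],[[0,0,10],[0,0,-0.1715],87],[[0,0,30],[0,0,-0.1715],87],[[0,0,50],[0,0,-0.1715],87],[[0,0,70],[0,0,-0.1715],87],[[0,0,85],[0,0,-0.1715],87],[[0,0,95],[0,0,-0.1715],87],[[0,0,102],[0,0,-0.1715],87],[[0,0,106],[0,0,-0.1715],87],[[0,0,106],[0,0,-0.1715],87]]'
python3 to.py 412.5 224.3 4.7 95.3
python3 - <<'E'
from h import *
s=arm.get_image("scene");cv2.imwrite("pics/g7.png",cv2.resize(s[230:320,230:320],None,fx=6,fy=6,interpolation=cv2.INTER_CUBIC))
E
```

```text
time: 20.55
ee_pos: [0.4121, 0.2243, 0.0134]
eef_rot: [-3.141, 0.0, 1.663]
force: [-0.5, 0.3, 0.8]
finger_gap: 0.993
t 20.55 pos [412.1 224.3  13.4] rpy [-1.7997e+02  1.0000e-02  9.5300e+01] F [-0.51  0.33  0.79] gap 87.2
shift [-0.   0.4  8.7] turn [-0.0004  0.0002 -0.    ] q [0.47 0.57 2.07 0.   0.5  0.38]
```

View pics/g7.png

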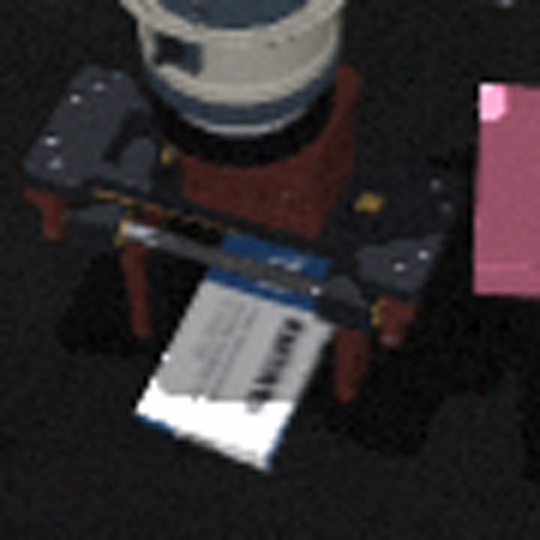

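The fingers straddle the second kit with clearance on both sides, at about (140,330) and (350,390) in the crop. I'm closing on it.

```bash
python3 -m inch '[[[0,0,4],[0,0,0],87],[[0,0,8],[0,0,0],87],[[0,0,8],[0,0,0],87],[[0,0,8],[0,0,0],70],[[0,0,8],[0,0,0],60],[[0,0,8],[0,0,0],50],[[0,0,8],[0,0,0],40],[[0,0,8],[0,0,0],40],[[0,0,8],[0,0,0],40],[[0,0,8],[0,0,0],40]]'; python3 to.py 412.5 224.3 200 95.3
python3 -m inch '[[[0,0,-10],[0,0,0],40],[[0,0,-30],[0,0,0],40],[[0,0,-60],[0,0,0],40],[[0,0,-90],[0,0,0],40],[[0,0,-120],[0,0,0],40],[[0,0,-150],[0,0,0],40],[[0,0,-175],[0,0,0],40],[[0,0,-195],[0,0,0],40],[[0,0,-200],[0,0,0],40],[[0,0,-200],[0,0,0],40]]'; python3 to.py 482 -72 206 6.4
```

```text
time: 21.6
ee_pos: [0.4123, 0.2244, 0.0058]
eef_rot: [3.141, -0.0, 1.663]
force: [0.6, -0.1, 2.2]
finger_gap: 0.71
t 21.6 pos [412.3 224.4   5.8] rpy [ 1.7999e+02 -1.0000e-02  9.5300e+01] F [ 0.65 -0.06  2.21] gap 62.3
shift [-1.000e-01  2.000e-01 -1.942e+02] turn [ 0.0002 -0.0001 -0.0001] q [0.47 0.59 2.07 0.   0.48 0.38]
time: 22.6
ee_pos: [0.4123, 0.2244, 0.2064]
eef_rot: [3.14, -0.001, 1.663]
force: [0.6, 0.1, -1.3]
finger_gap: 0.708
t 22.6 pos [412.3 224.4 206.4] rpy [ 1.7992e+02 -4.0000e-02  9.5300e+01] F [ 0.65  0.14 -1.33] gap 62.2
shift [-3.016e+02  4.200e+01  2.000e-01] turn [ 7.0000e-04 -1.7000e-03  1.5516e+00] q [0.47 0.22 1.98 0.   0.94 0.38]
```

```bash
python3 -m inch '[[[-20,3,0],[0,0,0.12],40],[[-52,7,0],[0,0,0.26],40],[[-86,12,0],[0,0,0.4],40],[[-122,17,0],[0,0,0.54],40],[[-160,22,0],[0,0,0.68],40],[[-200,28,0],[0,0,0.82],40],[[-238,33,0],[0,0,0.96],40],[[-270,38,0],[0,0,1.1],40],[[-292,41,0],[0,0,1.24],40],[[-301.6,42,0],[0,0,1.38],40]]'; python3 -m inch '[[[0,0,0],[0,0,0.1],40],[[0,0,0],[0,0,0.1716],40],[[0,0,0],[0,0,0.1716],40],[[0,0,0],[0,0,0.1716],40],[[0,0,0],[0,0,0.1716],40],[[0,0,0],[0,0,0.1716],40],[[0,0,0],[0,0,0.1716],40],[[0,0,0],[0,0,0.1716],40],[[0,0,0],[0,0,0.1716],40],[[0,0,0],[0,0,0.1716],40]]'
python3 to.py 482 -72 115 6.4
python3 - <<'E'
from h import *
s=arm.get_image("scene");cv2.imwrite("pics/g8s.png",s)
from ov import ov
ov("pics/g8s.png","pics/g8.png",(220,140,340,240),6,kitz=200,kc=(482,-72))
E
```

```text
time: 23.6
ee_pos: [0.4813, -0.0739, 0.2041]
eef_rot: [-3.141, 0.002, 0.275]
force: [-0.3, 0.1, -1.1]
finger_gap: 0.71
time: 24.6
ee_pos: [0.4819, -0.072, 0.2057]
eef_rot: [3.142, -0.0, 0.112]
force: [-0.4, -0.0, -0.7]
finger_gap: 0.709
t 24.6 pos [481.9 -72.  205.7] rpy [ 1.80e+02 -1.00e-02  6.41e+00] F [-0.39 -0.03 -0.73] gap 62.2
shift [ 0.1 -0.  90.7] turn [ 0.     -0.0001  0.0002] q [-0.17  0.24  1.94  0.    0.95  1.29]
```

View pics/g8.png

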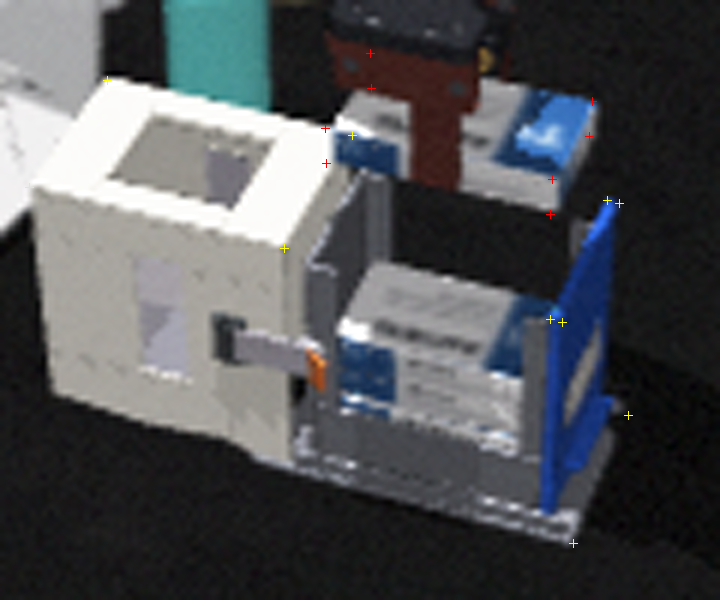

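The second kit is level over the bay and aligned with the first to within 1–2 px. I'm lowering it to about 6 mm above the expected contact.

```bash
python3 -m inch '[[[1,0,5],[0,0,0],40],[[1,0,15],[0,0,0],40],[[1,0,30],[0,0,0],40],[[1,0,45],[0,0,0],40],[[1,0,57],[0,0,0],40],[[1,0,69],[0,0,0],40],[[1,0,81],[0,0,0],40],[[1,0,92],[0,0,0],40],[[1,0,99],[0,0,0],40],[[1,0,102],[0,0,0],40]]'; python3 -m inch '[[[0,0,0],[0,0,0],40],[[0,0,0.5],[0,0,0],40],[[0,0,1],[0,0,0],40],[[0,0,1.5],[0,0,0],40],[[0,0,2],[0,0,0],40],[[0,0,2.5],[0,0,0],40],[[0,0,3],[0,0,0],40],[[0,0,3.5],[0,0,0],40],[[0,0,3.5],[0,0,0],40],[[0,0,3.5],[0,0,0],40]]'
python3 to.py 481 -72 90 6.4
```

```text
time: 25.65
ee_pos: [0.4825, -0.0719, 0.1028]
eef_rot: [-3.141, 0.001, 0.112]
force: [0.8, -0.2, -0.6]
finger_gap: 0.717
time: 26.65
ee_pos: [0.4829, -0.072, 0.1002]
eef_rot: [-3.142, -0.0, 0.112]
force: [-0.6, 0.7, -0.5]
finger_gap: 0.708
t 26.65 pos [482.9 -72.  100.2] rpy [-180.    -0.     6.4] F [-0.58  0.74 -0.5 ] gap 62.2
shift [-1.9 -0.2 10.2] turn [-0. -0. -0.] q [-0.17  0.42  2.01  0.    0.71  1.29]
```

```bash
python3 -m inch '[[[0,0,0.3],[0,0,0],40],[[0,0,0.6],[0,0,0],40],[[0,0,0.9],[0,0,0],40],[[0,0,1.2],[0,0,0],40],[[0,0,1.5],[0,0,0],40],[[0,0,1.8],[0,0,0],40],[[0,0,2],[0,0,0],40],[[0,0,2],[0,0,0],40],[[0,0,2],[0,0,0],40],[[0,0,2],[0,0,0],40]]'
python3 to.py 481 -72 90 6.4
```

```text
time: 27.65
ee_pos: [0.4829, -0.072, 0.0982]
eef_rot: [3.142, -0.0, 0.112]
force: [-0.6, -0.3, -0.5]
finger_gap: 0.708
t 27.65 pos [482.9 -72.   98.2] rpy [180.   -0.    6.4] F [-0.6  -0.29 -0.47] gap 62.2
shift [-1.9 -0.2  8.2] turn [ 0.     -0.0001  0.    ] q [-0.17  0.42  2.01  0.    0.71  1.29]
```

```bash
python3 -m inch '[[[0,0,0.3],[0,0,0],40],[[0,0,0.6],[0,0,0],40],[[0,0,0.9],[0,0,0],40],[[0,0,1.2],[0,0,0],40],[[0,0,1.5],[0,0,0],40],[[0,0,1.8],[0,0,0],40],[[0,0,2],[0,0,0],40],[[0,0,2],[0,0,0],40],[[0,0,2],[0,0,0],40],[[0,0,2],[0,0,0],40]]'
python3 to.py 481 -72 90 6.4
```

```text
time: 28.65
ee_pos: [0.4829, -0.072, 0.0962]
eef_rot: [-3.142, 0.0, 0.112]
force: [-0.4, -0.3, -0.9]
finger_gap: 0.71
t 28.65 pos [482.9 -72.   96.2] rpy [-180.     0.     6.4] F [-0.42 -0.26 -0.85] gap 62.4
shift [-1.9 -0.2  6.2] turn [-0.  0. -0.] q [-0.17  0.43  2.01  0.    0.71  1.29]
```

```bash
python3 -m inch '[[[0,0,0.3],[0,0,0],40],[[0,0,0.6],[0,0,0],40],[[0,0,0.9],[0,0,0],40],[[0,0,1.2],[0,0,0],40],[[0,0,1.5],[0,0,0],40],[[0,0,1.5],[0,0,0],40],[[0,0,1.5],[0,0,0],40],[[0,0,1.5],[0,0,0],40],[[0,0,1.5],[0,0,0],40],[[0,0,1.5],[0,0,0],40]]'
python3 to.py 481 -72 90 6.4
```

```text
time: 29.65
ee_pos: [0.4829, -0.072, 0.0947]
eef_rot: [3.142, -0.0, 0.112]
force: [-0.4, 0.3, 2.3]
finger_gap: 0.709
t 29.65 pos [482.9 -72.   94.7] rpy [ 1.8e+02 -1.0e-02  6.4e+00] F [-0.36  0.33  2.28] gap 62.2
shift [-1.9 -0.2  4.7] turn [ 0.     -0.0001 -0.    ] q [-0.17  0.43  2.01 -0.    0.7   1.29]
```

The force stepped from -0.85 to +2.3 N, which is contact on the first kit. The fingertips are about 5 mm above that kit's top, so I'm releasing.

```bash
python3 -m inch '[[[0,0,-0.5],[0,0,0],40],[[0,0,-0.5],[0,0,0],60],[[0,0,-0.5],[0,0,0],66],[[0,0,-0.5],[0,0,0],72],[[0,0,-0.5],[0,0,0],80],[[0,0,-0.5],[0,0,0],80],[[0,0,-0.5],[0,0,0],80],[[0,0,-0.5],[0,0,0],80],[[0,0,-3],[0,0,0],80],[[0,0,-8],[0,0,0],80]]'
python3 -m inch '[[[0,0,-5],[0,0,0],80],[[0,0,-15],[0,0,0],80],[[0,0,-30],[0,0,0],80],[[0,0,-50],[0,0,0],80],[[0,0,-70],[0,0,0],84],[[0,0,-90],[0,0,0],80],[[0,0,-98],[0,0,0],60],[[0,0,-102],[0,0,0],30],[[0,0,-104],[0,0,0],0],[[0,0,-104],[0,0,0],0]]'
python3 to.py 385 -83 205 6.4
python3 - <<'E'
from h import *
s=arm.get_image("scene");cv2.imwrite("pics/g9s.png",s);cv2.imwrite("pics/g9t.png",arm.get_image("top"))
from ov import ov
ov("pics/g9s.png","pics/g9.png",(220,140,340,240),6,kitz=91,kc=(481,-72))
E
```

```text
time: 30.65
ee_pos: [0.4826, -0.0719, 0.1027]
eef_rot: [-3.141, 0.001, 0.112]
force: [-0.6, 0.4, -0.8]
finger_gap: 0.909
time: 31.65
ee_pos: [0.4826, -0.0719, 0.2063]
eef_rot: [-3.141, 0.001, 0.112]
force: [-0.3, 0.4, -0.1]
finger_gap: 0.584
t 31.65 pos [482.6 -71.9 206.3] rpy [-1.7999e+02  4.0000e-02  6.4000e+00] F [-0.26  0.42 -0.09] gap 51.3
shift [-98.2   0.2   1.4] turn [-0.0002  0.0007  0.    ] q [-0.17  0.24  1.94  0.    0.96  1.29]
```

View pics/g9.png

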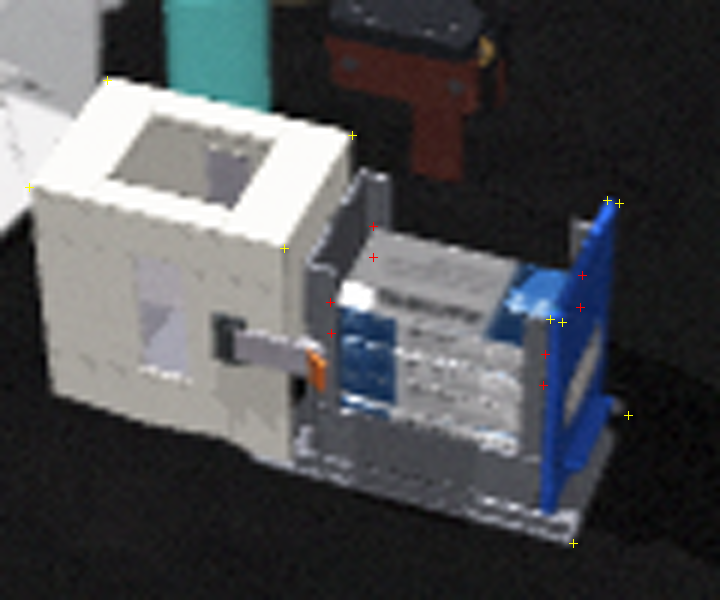

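Both kits are stacked flat in the bay, the cassette is still out, and the fingers are clear. Next I'm moving the shut fingers in front of the panel and down.

```bash
python3 -m inch '[[[-10,0,0],[0,0,0],0],[[-30,0,0],[0,0,0],0],[[-55,0,0],[0,0,0],0],[[-80,0,0],[0,0,0],0],[[-98,0,0],[0,0,0],0],[[-107,0,0],[0,0,0],0],[[-107,0,15],[0,0,0],0],[[-107,0,40],[0,0,0],0],[[-107,0,70],[0,0,0],0],[[-107,0,95],[0,0,0],0]]'; python3 -m inch '[[[0,0,10],[0,0,0],0],[[0,0,10],[0,0,0],0],[[0,0,10],[0,0,0],0],[[3,0,10],[0,0,0],0],[[6,0,10],[0,0,0],0],[[9,0,10],[0,0,0],0],[[11,0,10],[0,0,0],0],[[11,0,10],[0,0,0],0],[[11,0,10],[0,0,0],0],[[11,0,10],[0,0,0],0]]'
python3 to.py 413.4 -79.6 100 6.4
python3 - <<'E'
from h import *
s=arm.get_image("scene");cv2.imwrite("pics/g10s.png",s)
cv2.imwrite("pics/g10.png",cv2.resize(s[130:240,240:360],None,fx=6,fy=6,interpolation=cv2.INTER_CUBIC))
E
```

```text
time: 32.75
ee_pos: [0.3765, -0.0839, 0.1106]
eef_rot: [3.141, -0.0, 0.112]
force: [-0.3, 0.2, 0.3]
finger_gap: 0.007
time: 33.75
ee_pos: [0.3873, -0.0826, 0.1016]
eef_rot: [-3.141, 0.0, 0.112]
force: [0.1, 0.2, 1.1]
finger_gap: 0.004
t 33.75 pos [387.3 -82.6 101.6] rpy [-1.7999e+02  2.0000e-02  6.4000e+00] F [0.07 0.17 1.06] gap 0.4
shift [26.3 -0.1  1.6] turn [-0.0001  0.0003 -0.    ] q [-0.24  0.31  2.2   0.    0.63  1.22]
```

View pics/g10.png

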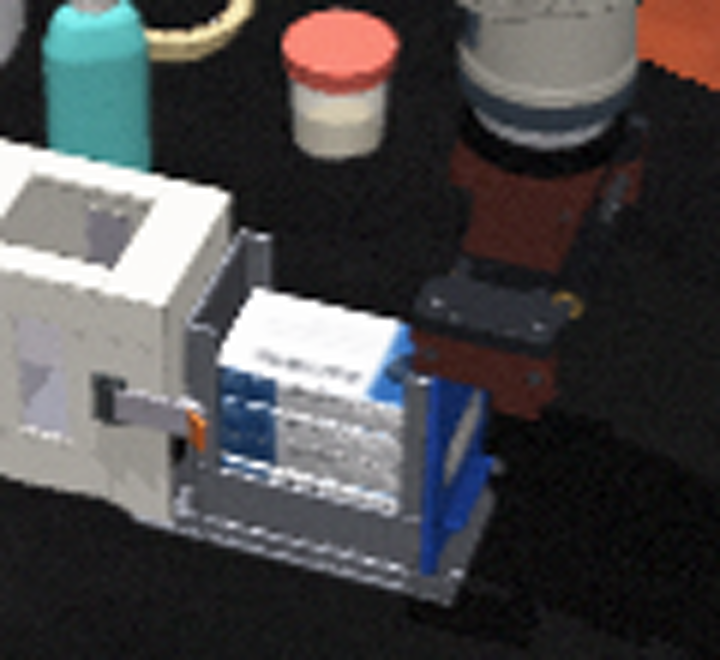

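```bash
python3 - <<'E'
from h import *
f=lambda P:((proj("scene",np.array(P)/1000)-[240,130]+.5)*6).round()
print("tcp",f([[387.3,-82.6,101.6],[387.3,-82.6,141.6],[387.3,-82.6,175]]),"panel",f([[413.4,-79.6,105],[408,-33,150],[418.7,-126,150]]))
s=cv2.imread("pics/g10s.png");c=s[155:235,290:350].astype(float)
cv2.imwrite("pics/g10b.png",cv2.resize(np.clip(c*2.5,0,255).astype(np.uint8),None,fx=9,fy=7,interpolation=cv2.INTER_CUBIC))
E
```

```text
tcp [[518. 408.]
 [523. 347.]
 [527. 294.]] panel [[467. 390.]
 [443. 383.]
 [499. 264.]]
```

View pics/g10b.png

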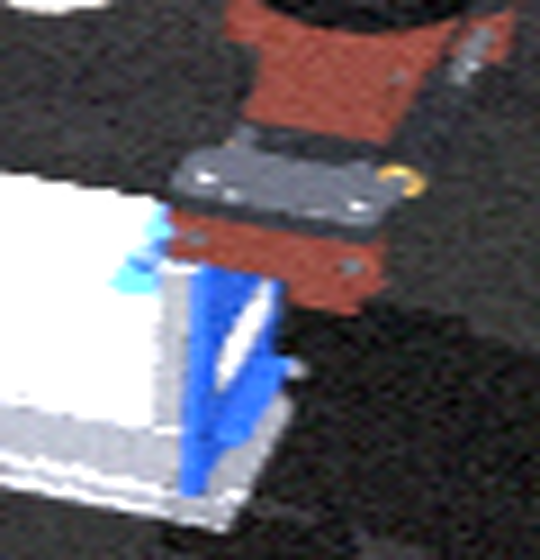

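```bash
python3 - <<'E'
from h import *
f=lambda P:((proj("scene",np.array(P)/1000)-[220,140]+.5)*6).round()
for z in (206,246,256,266,276,286): print(z,f([[482,-28,z],[482-27,-31,z],[482+27,-25,z]]).tolist())
s=cv2.imread("pics/g8s.png");c=s[125:185,260:320].astype(float)
cv2.imwrite("pics/g8b.png",cv2.resize(np.clip(c*2,0,255).astype(np.uint8),None,fx=9,fy=9,interpolation=cv2.INTER_CUBIC))
f=lambda P:((proj("scene",np.array(P)/1000)-[260,125]+.5)*9).round()
for z in (206,246,256,266,276,286): print(z,f([[482,-28,z],[482-27,-31,z],[482+27,-25,z]]).tolist())
E
```

```text
206 [[418.0, 193.0], [474.0, 205.0], [364.0, 180.0]]
246 [[419.0, 125.0], [475.0, 137.0], [363.0, 112.0]]
256 [[419.0, 107.0], [476.0, 120.0], [363.0, 95.0]]
266 [[419.0, 90.0], [476.0, 102.0], [363.0, 77.0]]
276 [[420.0, 72.0], [477.0, 84.0], [363.0, 59.0]]
286 [[420.0, 54.0], [477.0, 66.0], [363.0, 41.0]]
206 [[268.0, 424.0], [350.0, 443.0], [186.0, 405.0]]
246 [[269.0, 322.0], [353.0, 341.0], [185.0, 303.0]]
256 [[269.0, 296.0], [354.0, 315.0], [185.0, 277.0]]
266 [[269.0, 269.0], [355.0, 288.0], [185.0, 251.0]]
276 [[269.0, 242.0], [355.0, 261.0], [184.0, 224.0]]
286 [[270.0, 215.0], [356.0, 234.0], [184.0, 197.0]]
```

View pics/g8b.png

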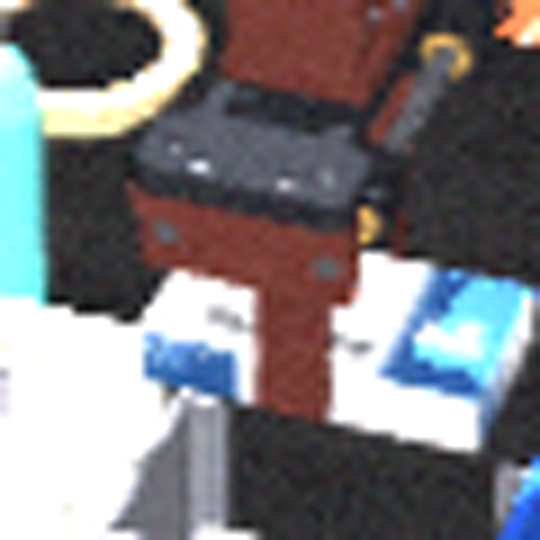

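The block above the fingers ends about 55 mm above the TCP. At the current height it would hit the 155 mm roof at the end of the push, so I'm raising to TCP z≈112 mm before starting.

```bash
python3 -m inch '[[[0,0,-6],[0,0,0],0],[[0,0,-11],[0,0,0],0],[[0,0,-11],[0,0,0],0],[[3,0,-11],[0,0,0],0],[[6,0,-11],[0,0,0],0],[[9,0,-11],[0,0,0],0],[[12,0,-11],[0,0,0],0],[[15,0,-11],[0,0,0],0],[[18,0,-11],[0,0,0],0],[[21,0,-11],[0,0,0],0]]'
python3 to.py 481 -72 112 6.4
```

```text
time: 34.8
ee_pos: [0.4081, -0.0803, 0.1125]
eef_rot: [-3.141, 0.001, 0.112]
force: [-2.1, -0.5, 0.5]
finger_gap: 0.009
t 34.8 pos [408.1 -80.3 112.5] rpy [-1.7999e+02  6.0000e-02  6.4000e+00] F [-2.1  -0.52  0.55] gap 0.8
shift [73.4 -0.1  0.5] turn [-0.0002  0.0011  0.0001] q [-0.22  0.31  2.15 -0.    0.68  1.24]
```

Contact is made at about 2 N, which is the sliding friction. I'm pushing steadily.

```bash
python3 -m inch '[[[4,0,0],[0,0,0],0],[[9,0,0],[0,0,0],0],[[14,0,0],[0,0,0],0],[[20,0,0],[0,0,0],0],[[26,0,0],[0,0,0],0],[[32,0,0],[0,0,0],0],[[38,0,0],[0,0,0],0],[[43,0,0],[0,0,0],0],[[47,0,0],[0,0,0],0],[[50,0,0],[0,0,0],0]]'
python3 to.py 481 -72 112 6.4
python3 - <<'E'
from h import *
s=arm.get_image("scene");cv2.imwrite("pics/g11.png",cv2.resize(s[130:240,230:350],None,fx=6,fy=6,interpolation=cv2.INTER_CUBIC))
E
```

```text
time: 35.8
ee_pos: [0.4584, -0.0747, 0.1127]
eef_rot: [3.142, -0.0, 0.112]
force: [-2.3, -1.8, -0.8]
finger_gap: 0.005
t 35.8 pos [458.4 -74.7 112.7] rpy [180.   -0.    6.4] F [-2.31 -1.81 -0.79] gap 0.5
shift [22.7 -0.1  0.7] turn [ 0.     -0.0001  0.0001] q [-0.19  0.37  2.05  0.    0.72  1.27]
```

View pics/g11.png

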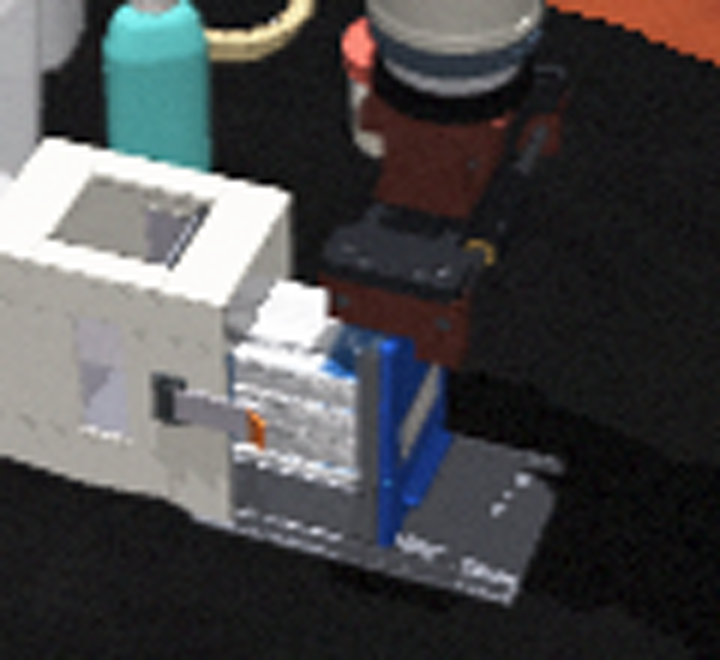

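The cassette is sliding straight with the kits still flat, and the panel is about half-way in at (385,345). I'm continuing.

```bash
python3 -m inch '[[[4,0,0],[0,0,0],0],[[9,0,0],[0,0,0],0],[[14,0,0],[0,0,0],0],[[20,0,0],[0,0,0],0],[[26,0,0],[0,0,0],0],[[32,0,0],[0,0,0],0],[[38,0,0],[0,0,0],0],[[44,0,0],[0,0,0],0],[[49,0,0],[0,0,0],0],[[52,0,0],[0,0,0],0]]'
python3 -m inch '[[[1,0,0],[0,0,0],0],[[2,0,0],[0,0,0],0],[[3,0,0],[0,0,0],0],[[4,0,0],[0,0,0],0],[[5,0,0],[0,0,0],0],[[6,0,0],[0,0,0],0],[[7,0,0],[0,0,0],0],[[8,0,0],[0,0,0],0],[[9,0,0],[0,0,0],0],[[10,0,0],[0,0,0],0]]'
python3 to.py 481 -72 112 6.4
python3 - <<'E'
from h import *
s=arm.get_image("scene");cv2.imwrite("pics/g12.png",cv2.resize(s[130:240,220:340],None,fx=6,fy=6,interpolation=cv2.INTER_CUBIC))
E
```

```text
time: 36.85
ee_pos: [0.5104, -0.0689, 0.1127]
eef_rot: [3.141, -0.0, 0.112]
force: [-1.9, -1.6, 0.6]
finger_gap: 0.006
time: 37.85
ee_pos: [0.5198, -0.0678, 0.1127]
eef_rot: [3.142, -0.0, 0.112]
force: [-1.3, -1.8, 0.6]
finger_gap: 0.008
t 37.85 pos [519.8 -67.8 112.7] rpy [180.   -0.    6.4] F [-1.27 -1.76  0.63] gap 0.7
shift [-39.   -0.2   0.7] turn [ 0.     -0.0001  0.    ] q [-0.15  0.44  1.93 -0.    0.78  1.31]
```

View pics/g12.png

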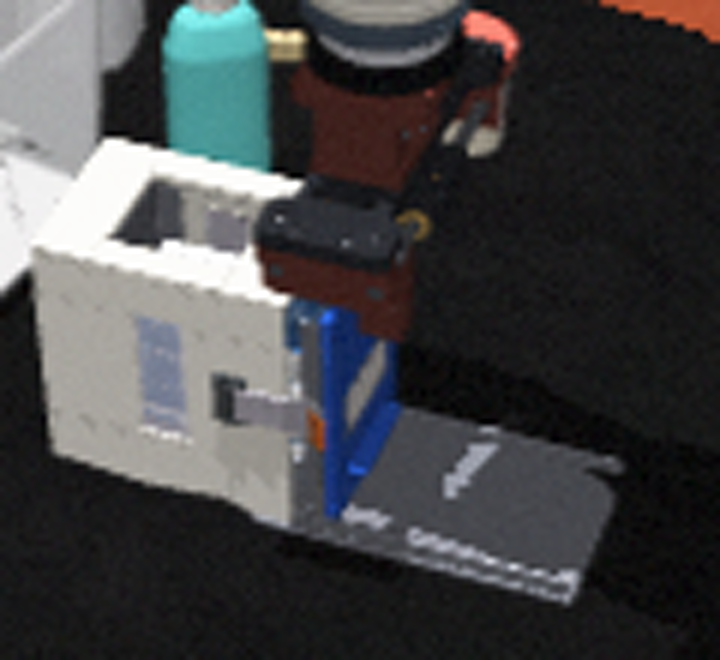

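The panel is about 20 mm from home, with the nose just ahead of its left edge at (318,430). I'll go slowly from here.

```bash
python3 -m inch '[[[1,0,0],[0,0,0],0],[[2,0,0],[0,0,0],0],[[3,0,0],[0,0,0],0],[[4,0,0],[0,0,0],0],[[5,0,0],[0,0,0],0],[[6,0,0],[0,0,0],0],[[7,0,0],[0,0,0],0],[[8,0,0],[0,0,0],0],[[9,0,0],[0,0,0],0],[[10,0,0],[0,0,0],0]]'
python3 -m inch '[[[1,0,0],[0,0,0],0],[[2,0,0],[0,0,0],0],[[3,0,0],[0,0,0],0],[[4,0,0],[0,0,0],0],[[5,0,0],[0,0,0],0],[[5,0,0],[0,0,0],0],[[5,0,0],[0,0,0],0],[[5,0,0],[0,0,0],0],[[5,0,0],[0,0,0],0],[[5,0,0],[0,0,0],0]]'
python3 to.py 481 -72 112 6.4
python3 - <<'E'
from h import *
s=arm.get_image("scene");cv2.imwrite("pics/g13.png",cv2.resize(s[130:240,220:340],None,fx=6,fy=6,interpolation=cv2.INTER_CUBIC))
E
```

```text
time: 38.9
ee_pos: [0.5281, -0.0668, 0.1126]
eef_rot: [-3.141, 0.003, 0.112]
force: [-8.0, -3.3, 6.6]
finger_gap: 0.004
time: 39.9
ee_pos: [0.5347, -0.0661, 0.1127]
eef_rot: [3.142, -0.0, 0.112]
force: [0.3, 0.5, -1.1]
finger_gap: 0.003
t 39.9 pos [534.7 -66.1 112.7] rpy [ 1.8e+02 -2.0e-02  6.4e+00] F [ 0.32  0.52 -1.07] gap 0.3
shift [-54.   -0.1   0.7] turn [ 0.     -0.0003  0.0001] q [-0.15  0.46  1.89  0.    0.79  1.31]
```

View pics/g13.png

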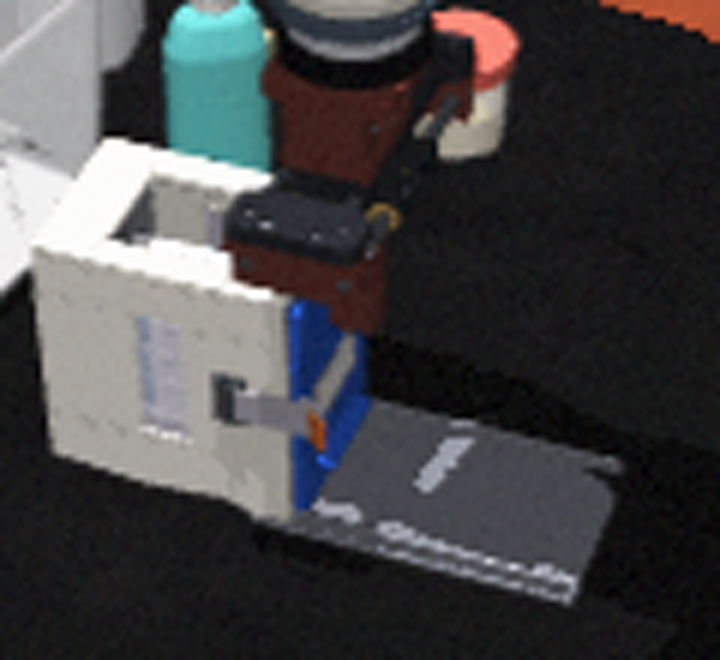

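The push rose to 8 N and then dropped to zero. The catch's orange tab now lies in front of the blue panel at (316,430), so it has snapped in. I'll press gently on to the stop to make sure it is within 3 mm of home.

```bash
python3 -m inch '[[[0.5,0,0],[0,0,0],0],[[1,0,0],[0,0,0],0],[[1.5,0,0],[0,0,0],0],[[2,0,0],[0,0,0],0],[[2,0,0],[0,0,0],0],[[2,0,0],[0,0,0],0],[[2,0,0],[0,0,0],0],[[2,0,0],[0,0,0],0],[[2,0,0],[0,0,0],0],[[2,0,0],[0,0,0],0]]'
python3 to.py 481 -72 112 6.4
```

```text
time: 40.95
ee_pos: [0.5365, -0.0659, 0.1127]
eef_rot: [3.142, 0.0, 0.112]
force: [-0.5, 0.1, 0.4]
finger_gap: 0.003
t 40.95 pos [536.5 -65.9 112.7] rpy [180.    0.    6.4] F [-0.53  0.08  0.37] gap 0.2
shift [-55.9  -0.2   0.7] turn [0.     0.     0.0001] q [-0.14  0.46  1.89 -0.    0.79  1.31]
```

```bash
python3 -m inch '[[[0.5,0,0],[0,0,0],0],[[1,0,0],[0,0,0],0],[[1.5,0,0],[0,0,0],0],[[2,0,0],[0,0,0],0],[[2,0,0],[0,0,0],0],[[2,0,0],[0,0,0],0],[[2,0,0],[0,0,0],0],[[2,0,0],[0,0,0],0],[[2,0,0],[0,0,0],0],[[2,0,0],[0,0,0],0]]'
python3 to.py 481 -72 112 6.4
```

```text
time: 41.95
ee_pos: [0.5381, -0.0657, 0.1126]
eef_rot: [-3.141, 0.001, 0.112]
force: [-4.3, -1.2, 3.6]
finger_gap: 0.003
t 41.95 pos [538.1 -65.7 112.6] rpy [-1.7999e+02  5.0000e-02  6.4000e+00] F [-4.25 -1.21  3.58] gap 0.3
shift [-57.5  -0.1   0.7] turn [-0.0002  0.0008 -0.    ] q [-0.14  0.46  1.89 -0.    0.8   1.32]
```

```bash
python3 -m inch '[[[0.5,0,0],[0,0,0],0],[[1,0,0],[0,0,0],0],[[1,0,0],[0,0,0],0],[[1,0,0],[0,0,0],0],[[1,0,0],[0,0,0],0],[[1,0,0],[0,0,0],0],[[1,0,0],[0,0,0],0],[[1,0,0],[0,0,0],0],[[1,0,0],[0,0,0],0],[[1,0,0],[0,0,0],0]]'
python3 to.py 481 -72 112 6.4
```

```text
time: 42.95
ee_pos: [0.5381, -0.0657, 0.1126]
eef_rot: [-3.141, 0.003, 0.112]
force: [-9.1, -1.8, 6.7]
finger_gap: 0.006
t 42.95 pos [538.1 -65.7 112.6] rpy [-1.7998e+02  1.6000e-01  6.4100e+00] F [-9.1  -1.83  6.72] gap 0.5
shift [-57.5  -0.1   0.7] turn [-0.0003  0.0028  0.0001] q [-0.14  0.46  1.88 -0.    0.8   1.32]
```

The pose held at 538.1 mm while the force climbed to 9 N, so the cassette is hard against its stop. I'm backing off straight and then rising clear.

```bash
python3 -m inch '[[[-2,0,0],[0,0,0],0],[[-6,0,0],[0,0,0],0],[[-14,0,0],[0,0,0],0],[[-25,0,0],[0,0,0],0],[[-45,0,0],[0,0,0],0],[[-70,0,0],[0,0,0],0],[[-95,0,0],[0,0,0],0],[[-120,0,-10],[0,0,0],0],[[-140,0,-40],[0,0,0],0],[[-140,0,-70],[0,0,0],0]]'
python3 -m inch '[[[0,-40,-20],[0,0,0],0],[[0,-80,-40],[0,0,0],0],[[0,-120,-40],[0,0,0],0],[[0,-160,-40],[0,0,0],0],[[0,-200,-40],[0,0,0],0],[[0,-240,-40],[0,0,0],0],[[0,-280,-40],[0,0,0],0],[[0,-300,-40],[0,0,0],0],[[0,-300,-40],[0,0,0],0],[[0,-300,-40],[0,0,0],0]]'
python3 - <<'E'
from h import *
s=arm.get_image("scene");cv2.imwrite("pics/g14s.png",s);t=arm.get_image("top");cv2.imwrite("pics/g14t.png",t)
a=cv2.resize(s[130:240,200:330],None,fx=5,fy=5,interpolation=cv2.INTER_CUBIC)
cv2.imwrite("pics/g14.png",a);cv2.imwrite("pics/g14z.png",cv2.resize(t[140:290,200:400],None,fx=4,fy=4,interpolation=cv2.INTER_CUBIC))
E
```

```text
time: 43.95
ee_pos: [0.3961, -0.0808, 0.1824]
eef_rot: [-3.14, 0.004, 0.111]
force: [1.3, 0.8, -0.3]
finger_gap: 0.007
time: 44.95
ee_pos: [0.3663, 0.2165, 0.2224]
eef_rot: [3.141, 0.0, 0.113]
force: [0.4, -0.2, -0.1]
finger_gap: 0.006
```

View pics/g14.png

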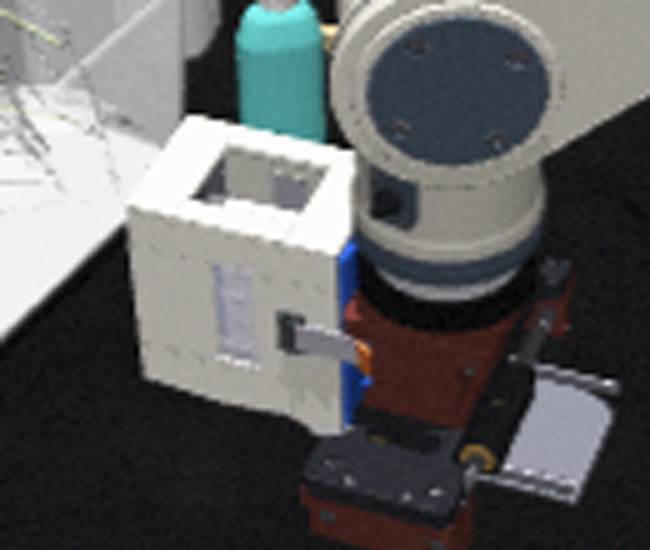

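View pics/g14z.png

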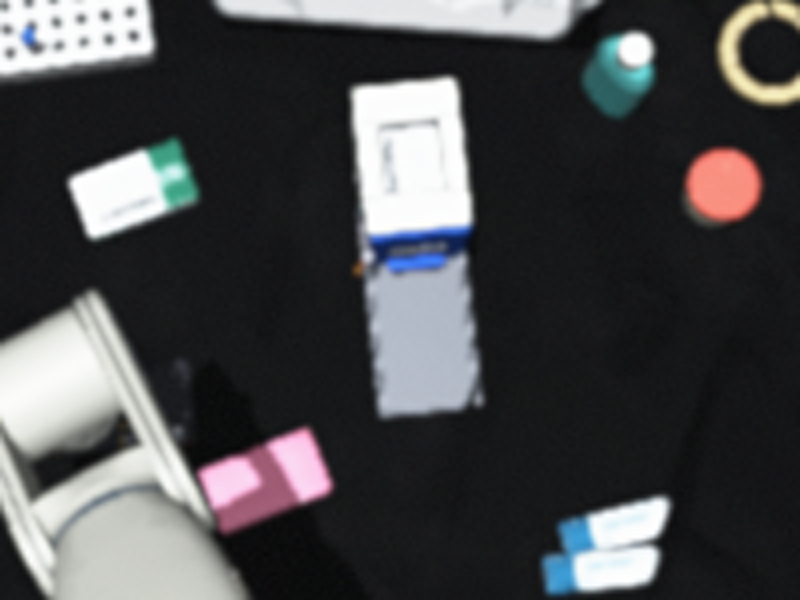

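The cassette panel is flush at the housing front, and the catch tab is at (358,269), the same pixel as at the start, so it is at rest. The kit shows flat under the roof opening, and the green kit, cup and gel are where they were. The gripper is free, so I'm handing in.

```bash
python3 -c "
from bench import arm
print(arm.sense()['force']); print(arm.job_done())"
```

```text
[-0.15688661  0.24114908 -0.73870582]
the job is handed in; nothing more can be done
None
```

I set both blue kits flat on the pile, one on the other, and pushed the cassette home with the catch in front of its panel. The job was handed in at about 45 s, and no verdict is reported.

- **Kits:** I lowered each kit in small steps until the wrist showed about +2.2 N of upward force. I then let go and lifted clear.
- **Push:** The force rose to about 8 N at the catch, then fell to zero as it snapped. Pressing on, the arm stopped moving while the force climbed to 9 N, so the cassette is against its stop.
- **Last pictures:** The panel is flush with the housing, the catch tab is back at its starting pixel, and a kit shows flat through the roof opening. The green kit, cup and gel look unmoved. I did not check the timer in the last pictures.
- **Small disagreement:** In the scene camera the kits looked 2–4 mm toward the front of the bay compared with where I aimed. That is inside the 10 mm tolerance, but I did not re-measure it once the cassette was in.

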